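Empty the tasting beaker and stack the beakers in the counter caddy

ROBOT

A 7-joint arm with a two-finger parallel gripper is mounted at the origin on the work surface. World frame = base frame: x ahead of the robot, y to its left, z up, the work surface at z = 0. Lengths are in m, angles in rad, forces in N, time in s.
With the tool pointing down it reaches from about 0.425 to 1.025 m from the base axis. Payload 9.4 kg.
Tool frame: the origin (TCP) lies midway between the tips of the shut fingers; the grasp point (between the pads) lies ctrl.grasp_offset behind it (ctrl.grasp_offset is the distance from the TCP to the grasp point, in m); z points along the fingers, y is the line along which they close (so a half turn about z gives the same grasp; the last joint's range is limited). The gripper opens to 85 mm and grips with 20 to 120 N. Pads are 22 mm wide; open, the fingers measure 114 mm over their backs; the gripper's body (76 mm by 85 mm) begins 54 mm behind the grasp point. The pads swing forward as they close: fully open they stand 13 mm farther back than shut.
Start: joints at [1.11, 0.599, -0.003, 1.599, 0.002, 0.943, -0.08], TCP at [0.271, -0.672, 0.231] pointing down, gripper open.
Joint ranges: [-2.57, 2.57], [-0.35, 1.97], [-1.29, 1.29], [0.11, 2.56], [-1.05, 4.19], [0.11, 1.86], [-2.63, 2.63]. Speed limits (rad/s): [2.22, 2.22, 3.01, 3.01, 3.14, 3.14, 3.14].

INTERFACE

Orientations are given as [roll, pitch, yaw] about the fixed x, y, z axes, in that order (R = Rz(yaw) Ry(pitch) Rx(roll)).
In Python, from bench import ctrl gives the robot as it stands. The module is installed in compiled form; this text tells all that it offers.
- The arm moves only by the shell command python3 -m crank 'ROWS'. ROWS is JSON, a list that holds one entry, the list of rows, each a list of 7 numbers: the opening, from 0 (shut) to 1 (fully open), then the shift along the tool's x, y, z as a fraction of full scale, then the turn, a rotation vector about the tool's x, y, z as a fraction of full scale. A call has 1 to 10 rows; each row shifts and turns the commanded pose from where the row before left it, along the tool's axes as they then stand; what a row does not reach is not made up. Full scale, the value 1, is 0.8 m for a shift and pi/2 rad for a turn. A row lasts 1/12 s, in which the tool goes at most 41.7 mm and 7.16 degrees, less where a joint would pass 70% of its speed; a pose out of reach is approached as far as the arm can. A call with a number of a shift or a turn outside -1 to 1 is refused whole. A call with a gripper value outside its range is refused whole. The fingers move at their own pace and stop on an object; the grip force is fixed at half the most. Time passes only in rows, so rows that do not move let the fingers close. It gives the time, the measured TCP pose, the force, the opening and the grip force at its end, in the units of the state.
- ctrl.state(): the state, without advancing time (a new reading comes with each control period).
- ctrl.capture(name): name is "scene" or "top" or "wrist"; returns the picture (400x640x3 uint8, red, green, blue); there is no depth.
- ctrl.camera_params(name): a dict with "camera_matrix" (3x3 intrinsics, pixels), "origin" and "attitude" of the camera in the world. Camera axes: x right, y up, looking along -z (the intrinsics and any distortion apply to the point x, -y, -z); pixel columns grow to the right and rows downward; lengths in m; the calibration is good to about 2 mm. The wrist camera is an equidistant fisheye: a pixel r from the principal point sees the ray r / f radians off the axis. A picture is of the moment at which its call begins: read the wrist's pose just before it. camera_params takes no time and is no camera call; for the wrist camera it gives the pose at the moment of the call.
- ctrl.job_done(): hands the job in; it is judged then, once.
The state is a dict: "time_s": time; "qpos": joint angles; "qd": joint speeds; "tau": joint torques, N m; "position": TCP position; "orientation": TCP orientation; "contact_force": force on the tool from outside, world axes, zero at the start; "wrist_torque": the same for the moment, N m; "finger_gap": finger opening in m; "finger_force": force on a finger pad.
Only numpy, scipy, OpenCV 4.12 (cv2) and the standard library are available. Lean on these libraries where they do the work, as an engineer would, in place of code of your own. Each camera call takes 0.05 s, during which the arm holds its last target. There are 200 camera calls.

TASK

Tip all four sweets out of the red beaker into the wooden tray. Put the beakers away as one stack in the leaning steel caddy, mouths up: nest the blue beaker fully home into the caddy's white one, and the empty red beaker fully home into the blue; lower them in gently, without dropping or knocking, and leave the other things on the counter alone.

Things in the scene. Friction and masses are not known exactly. Their poses are not given: they have to be found in the camera images.
- red: Red stacking beaker, 84 mm tall, round: conical body 44 mm across at the foot, 56 at 46 mm height; above it a straight collar 66 mm across (60 inside) up to the open rim; floor 5 mm thick. Starts upright on the counter with four sweets in it; about 0.09 kg empty. Origin: centre of its underside; z: its axis, towards the mouth.
- blue: Blue stacking beaker, same shape and size as the red. Starts upright and empty on the counter; about 0.09 kg. Origin: centre of its underside; z: its axis, towards the mouth.
- holder: White beaker of the same shape, fixed in the caddy, its mouth leaning 0.35 rad to the far side, away from the robot. Origin: centre of its underside, 20 mm up; z: its axis, towards the mouth. A beaker nested fully home shares the axis, its collar's lower edge on the other's rim: its origin then lies 38 mm above the other's along the axis (under 2 mm side play).
- caddy: Steel caddy fixed to the counter that holds the white beaker: foot plate 130 x 110 x 10 mm with two upright cheeks beside the beaker, outer faces 86 mm apart and 70 mm high. Origin: centre of its underside; its +x axis is the way the beaker's mouth leans.
- tray: Open wooden tray fixed to the counter, 160 (x) x 220 (y) mm and 45 mm high, walls and floor 6 mm thick. Origin: centre of its underside.
- sweet0: Wrapped sweet (gold), a stubby oblong 25 mm long and 19 mm thick, 12 g, loose, starts in the red beaker. Origin: its centre.
- sweet1: Wrapped sweet (green), a stubby oblong 25 mm long and 19 mm thick, 12 g, loose, starts in the red beaker. Origin: its centre.
- sweet2: Wrapped sweet (gold), a stubby oblong 25 mm long and 19 mm thick, 12 g, loose, starts in the red beaker. Origin: its centre.
- sweet3: Wrapped sweet (green), a stubby oblong 25 mm long and 19 mm thick, 12 g, loose, starts in the red beaker. Origin: its centre.
- mug: White ceramic mug, 80 mm across, 90 mm tall, a bystander. Origin: centre of its underside.
- jar: Amber glass jar with black cap, 64 mm across, 100 mm tall, a bystander. Origin: centre of its underside.
- spoon: Spoon lying on the counter, a bystander about 20 mm high. Origin: under its middle.
- orange_center (a point): Orange, ball of 72 mm, a bystander. Point: its centre.
- lime_center (a point): Lime, ball of 52 mm, a bystander. Point: its centre.
- napkins: Pack of paper napkins, 100 x 100 x 60 mm, a bystander. Origin: centre of its underside.
There are look-alikes about, which are no part of the job. Of the things that look like the blue, the middle-sized one is meant.

How it is judged:
By the outcome, as a careful person would: the job done as asked, in the order asked, and still so for the second after the job is handed in, with the robot touching nothing.
It also fails if it takes over 72 s, if anything falls off the work surface, if the arm or the gripper's body presses on something with over 40 N, if the wrist force passes 120 N, or if a joint passes its speed limit or range.

## Working session

There is one attempt and no reset: what is moved stays moved. The work goes in short steps, Python scripts to look and compute and a shell command to move; the robot and the scene stay as the last step left them, time stands still between calls to the robot, and variables do not carry over. Pictures are saved under pics/ and viewed, at most 10 in all, crops included, and the job is handed in when it is done.

```bash
mkdir -p pics; python3 - <<'E'
from bench import ctrl
import cv2,numpy as np
s=ctrl.state();print({k:np.round(v,3).tolist() for k,v in s.items()},ctrl.grasp_offset)
for n in("scene","top","wrist"):
    p=ctrl.camera_params(n);print(n,p)
    im=ctrl.capture(n);cv2.imwrite(f"pics/{n}0.png",im[:,:,::-1])
E
```

```text
{'time_s': 0.0, 'qpos': [1.11, 0.6, -0.003, 1.6, 0.002, 0.943, -0.08], 'qd': [-0.0, -0.001, 0.003, -0.001, 0.0, 0.002, 0.001], 'tau': [-0.0, -77.647, 1.565, -25.802, 0.012, 0.009, 0.0], 'position': [0.271, -0.672, 0.23], 'orientation': [-3.14, 0.0, 0.384], 'contact_force': [-0.209, 0.569, 0.473], 'wrist_torque': [-0.011, 0.055, 0.02], 'finger_force': 0.0, 'finger_gap': 0.086} 0.0187
scene {'camera_matrix': array([[411.27026461,   0.        , 318.77417821],
       [  0.        , 411.27026461, 199.99610179],
       [  0.        ,   0.        ,   1.        ]]), 'origin': array([ 0.97366521, -0.52595813,  1.10654612]), 'attitude': array([0.61968929, 0.01631506, 0.60990464])}
top {'camera_matrix': array([[368.11386541,   0.        , 315.31005851],
       [  0.        , 368.11386541, 204.81635113],
       [  0.        ,   0.        ,   1.        ]]), 'origin': array([0.38279502, 0.05557274, 1.18096228]), 'attitude': array([ 0.14791309, -0.02513495, -1.54070379])}
wrist {'camera_matrix': array([[309.70691629,   0.        , 321.06431314],
       [  0.        , 309.70691629, 202.03590534],
       [  0.        ,   0.        ,   1.        ]]), 'origin': array([ 0.33140384, -0.64882124,  0.37232671]), 'attitude': array([-0.26382077,  0.00146402, -1.18596796])}
```

View pics/scene0.png

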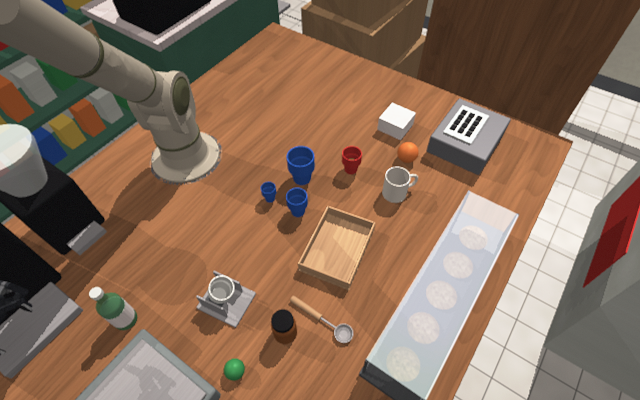

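View pics/top0.png

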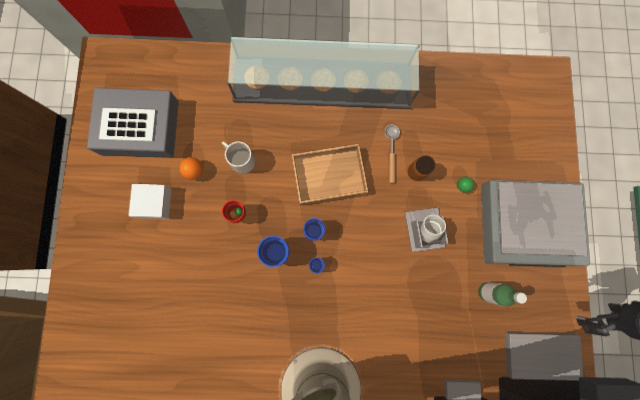

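Scene: the red beaker is at (352,160), the middle blue at (297,202) between a larger one at (300,165) and a smaller one at (268,192). The caddy is at (222,290) and the tray at (337,247). Top: red (233,211), blue (314,230), white holder mouth (432,228), tray (331,174).

```bash
cat > h.py <<'E'
import cv2,numpy as np
from bench import ctrl
from scipy.spatial.transform import Rotation as R
from scipy.optimize import least_squares
def rays(p,uv,fish=False):
    uv=np.atleast_2d(uv).astype(float);K=p["camera_matrix"]
    x=(uv[:,0]-K[0,2])/K[0,0];y=(uv[:,1]-K[1,2])/K[1,1]
    if fish:
        r=np.hypot(x,y)+1e-12;d=np.c_[np.sin(r)*x/r,-np.sin(r)*y/r,-np.cos(r)]
    else: d=np.c_[x,-y,-np.ones_like(x)]
    d=R.from_euler("xyz",p["attitude"]).apply(d)
    return d/np.linalg.norm(d,axis=1)[:,None]
def plane(p,uv,z,fish=False):
    d=rays(p,uv,fish);o=np.array(p["origin"]);return o+d*((z-o[2])/d[:,2])[:,None]
def tri(os,ds):
    A=sum(np.eye(3)-np.outer(d,d) for d in ds);b=sum((np.eye(3)-np.outer(d,d))@o for o,d in zip(os,ds))
    X=np.linalg.solve(A,b);return X,[np.linalg.norm(np.cross(X-o,d)) for o,d in zip(os,ds)]
def blob(im,kind,near,rad=40):
    hsv=cv2.cvtColor(im,cv2.COLOR_RGB2HSV);H,S,V=cv2.split(hsv)
    m={"red":((H<6)|(H>172))&(S>150)&(V>40),"blue":(H>105)&(H<130)&(S>120)&(V>30)}[kind].astype(np.uint8)
    m=cv2.morphologyEx(m,cv2.MORPH_CLOSE,np.ones((3,3)))
    cs,_=cv2.findContours(m,cv2.RETR_EXTERNAL,cv2.CHAIN_APPROX_NONE)
    cs=[c for c in cs if cv2.contourArea(c)>60]
    c=min(cs,key=lambda c:np.linalg.norm(c.reshape(-1,2).mean(0)-near));return c.reshape(-1,2)
def rimfit(p,c,z,r,fish=False):
    # circle of radius r in plane z, through contour points (body points lie inside: robust)
    P=plane(p,cv2.convexHull(c.astype(np.int32)).reshape(-1,2) if 0 else c,z,fish)[:,:2]
    o=np.array(p["origin"])[:2];m=P.mean(0);far=(m-o)/np.linalg.norm(m-o)
    P=P[(P-m)@far>-0.005]
    s=least_squares(lambda q:np.linalg.norm(P-q,axis=1)-r,m,loss="soft_l1",f_scale=.0015)
    return s.x,np.std(s.fun)
E
python3 - <<'E'
from h import *
P={n:ctrl.camera_params(n) for n in("scene","top")}
I={n:cv2.cvtColor(cv2.imread(f"pics/{n}0.png"),cv2.COLOR_BGR2RGB) for n in P}
for k,px in {"red":dict(scene=(352,160),top=(233,211)),"blue":dict(scene=(297,202),top=(314,230))}.items():
    z=.084
    for it in range(3):
        C={n:rimfit(P[n],blob(I[n],k,px[n]),z,.033) for n in P}
        o=[np.array(P[n]["origin"]) for n in P];d=[]
        for n,oo in zip(P,o):
            v=np.r_[C[n][0],z]-oo;d.append(v/np.linalg.norm(v))
        X,e=tri(o,d);z=X[2]
    print(k,np.round(X,4),np.round(e,4),{n:np.round(C[n][0],4) for n in C},[len(blob(I[n],k,px[n])) for n in P])
for n,pts in {"top":[(293,153),(359,146),(368,194),(300,203)],"scene":[(330,207),(375,238),(348,287),(299,253)]}.items():
    print("tray",np.round(plane(P[n],pts,.045)[:,:2],3).tolist())
print("caddy",np.round(plane(P["top"],[(406,212),(441,208),(447,248),(411,251)],.01)[:,:2],3).tolist())
print("holdermouth",plane(P["top"],(433,227),.099),plane(P["scene"],(221,287),.099))
for n,px in dict(bigblue=(273,252),mug=(239,157),jar=(425,166),napk=(149,201),smallblue=(316,266)).items(): print(n,np.round(plane(P["top"],px,.09),3))
big=cv2.hconcat([cv2.resize(I["top"][190:265,380:470],None,fx=4.4,fy=4.4,interpolation=2),cv2.resize(I["scene"][255:330,185:275],None,fx=4.4,fy=4.4,interpolation=2)])
cv2.imwrite("pics/caddy0.png",big[:,:,::-1]);print(big.shape)
E
```

```text
red [0.5216 0.2795 0.0828] [0.0009 0.0009] {'scene': array([0.5222, 0.2802]), 'top': array([0.521 , 0.2788])} [71, 63]
blue [0.4728 0.0362 0.0788] [0.0016 0.0016] {'scene': array([0.4739, 0.0373]), 'top': array([0.4717, 0.0351])} [72, 59]
tray [[0.717, 0.108], [0.748, -0.102], [0.593, -0.133], [0.557, 0.08]]
tray [[0.57, 0.083], [0.743, 0.065], [0.761, -0.111], [0.587, -0.103]]
caddy [[0.545, -0.262], [0.561, -0.376], [0.433, -0.393], [0.42, -0.277]]
holdermouth [[ 0.49005045 -0.31822674  0.099     ]] [[ 0.49695562 -0.32076553  0.099     ]]
bigblue [[0.402 0.153 0.09 ]]
mug [[0.685 0.269 0.09 ]]
jar [[ 0.678 -0.3    0.09 ]]
napk [[0.541 0.527 0.09 ]]
smallblue [[0.365 0.026 0.09 ]]
(330, 792, 3)
```

View pics/caddy0.png

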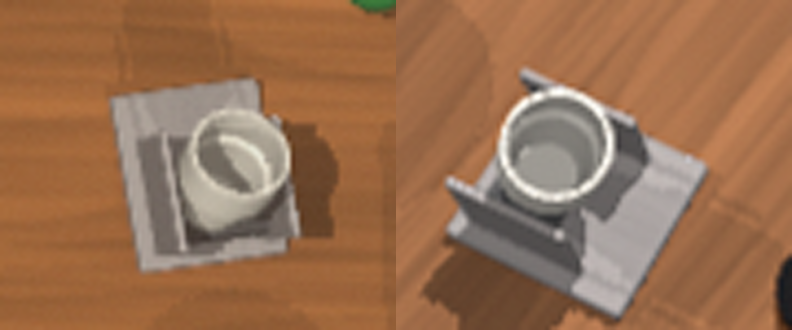

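The red rim is near (0.522, 0.280), with height 0.083 as expected. Blue is near (0.473, 0.036) at 0.079. The caddy yaw is about 0.13, with the holder mouth at (0.49, -0.32). Next, close looks with the wrist camera on the way past.

```bash
cat >> h.py <<'E'
from scipy.linalg import logm,expm
def T(p,Rm):
    M=np.eye(4);M[:3,:3]=Rm;M[:3,3]=p;return M
def Rzy(z,y):
    z=np.array(z,float);z/=np.linalg.norm(z);y=np.array(y,float);y-=y@z*z;y/=np.linalg.norm(y);return np.c_[np.cross(y,z),y,z]
def cur():
    s=ctrl.state();return T(s["position"],R.from_euler("xyz",s["orientation"]).as_matrix())
def plan(A,B,n):
    S=expm(np.real(logm(np.linalg.inv(A)@B))/n)
    sh=S[:3,3]/.8;w=R.from_matrix(S[:3,:3]).as_rotvec()/(np.pi/2)
    print(n,"rows: shift",np.round(sh,4),"turn",np.round(w,4),"mm/row %.1f deg/row %.2f"%(800*np.linalg.norm(sh),90*np.linalg.norm(w)));return B
def look(tag):
    p=ctrl.camera_params("wrist");im=ctrl.capture("wrist");cv2.imwrite(f"pics/{tag}.png",im[:,:,::-1]);np.save(f"pics/{tag}.npy",p,allow_pickle=True);return p,im
def yd(a): return [np.sin(a),-np.cos(a),0]
E
python3 - <<'E'
from h import *
A=cur();B=plan(A,T([.46,-.42,.23],Rzy([0,0,-1],yd(.13))),9)
plan(B,T([.40,-.25,.23],Rzy([0,0,-1],yd(.13))),5)
E
```

```text
9 rows: shift [ 0.0347 -0.0268  0.0001] turn [-0.0001  0.      0.018 ] mm/row 35.1 deg/row 1.62
5 rows: shift [-0.0094 -0.0441  0.    ] turn [ 0.  0. -0.] mm/row 36.1 deg/row 0.00
```

```bash
python3 -m crank '[[[1,0.035,-0.027,0,0,0,0.018],[1,0.035,-0.027,0,0,0,0.018],[1,0.035,-0.027,0,0,0,0.018],[1,0.035,-0.027,0,0,0,0.018],[1,0.035,-0.027,0,0,0,0.018],[1,0.035,-0.027,0,0,0,0.018],[1,0.035,-0.027,0,0,0,0.018],[1,0.035,-0.027,0,0,0,0.018],[1,0.035,-0.027,0,0,0,0.018],[1,0,0,0,0,0,0]]]'
python3 -c "
from h import *
look('w1');print(cur())"
python3 -m crank '[[[1,-0.009,-0.044,0,0,0,0],[1,-0.009,-0.044,0,0,0,0],[1,-0.009,-0.044,0,0,0,0],[1,-0.009,-0.044,0,0,0,0],[1,-0.009,-0.044,0,0,0,0],[1,0,0,0,0,0,0],[1,0,0,0,0,0,0]]]'
python3 -c "
from h import *
look('w2');print(cur(),ctrl.state()['qpos'])
a,b=cv2.imread('pics/w1.png'),cv2.imread('pics/w2.png')
cv2.imwrite('pics/w12.png',cv2.resize(cv2.vconcat([a,b]),(480,600)))"
```

```text
time_s: 0.98
position: [0.4681, -0.4111, 0.231]
orientation: [-3.139, -0.003, 0.137]
contact_force: [0.8, 0.5, 0.0]
finger_gap: 0.0855
finger_force: 0.0
[[ 9.90725511e-01  1.35875265e-01  9.34958132e-04  4.65279397e-01]
 [ 1.35873567e-01 -9.90724747e-01  1.68818981e-03 -4.14191653e-01]
 [ 1.15566940e-03 -1.54549662e-03 -9.99998138e-01  2.31011968e-01]
 [ 0.00000000e+00  0.00000000e+00  0.00000000e+00  1.00000000e+00]]
time_s: 1.62
position: [0.4025, -0.2476, 0.2316]
orientation: [3.142, 0.0, 0.131]
contact_force: [0.9, -1.0, -0.4]
finger_gap: 0.0855
finger_force: 0.0
[[ 9.91624419e-01  1.29153539e-01  6.12916221e-04  4.03223385e-01]
 [ 1.29153968e-01 -9.91624290e-01 -7.20941860e-04 -2.48893693e-01]
 [ 5.14670420e-04  7.94064115e-04 -9.99999552e-01  2.31631223e-01]
 [ 0.00000000e+00  0.00000000e+00  0.00000000e+00  1.00000000e+00]] [ 0.40344237  0.30000833  0.03767951  2.16092012 -0.01708127  0.6800745
 -0.98856817]
```

View pics/w12.png

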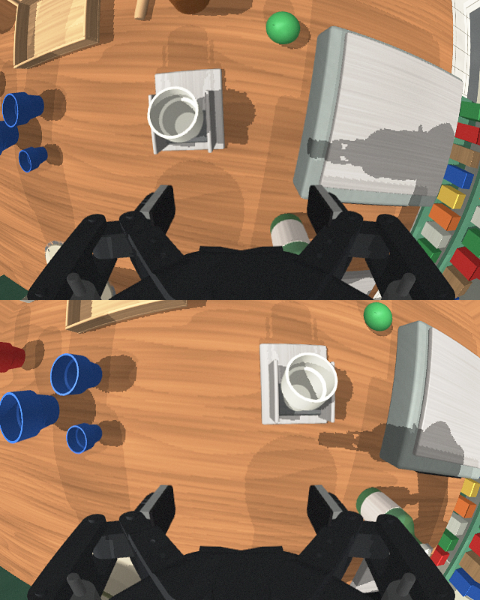

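Wrist view 1 shows the white rim at (232,152) in full-size pixels, and view 2 shows it at (413,107). The cheeks and plate are clear in both, and the two fingers are at the bottom. Next: triangulate the rim from the two views.

```bash
cat >> h.py <<'E'
def load(tag):
    return np.load(f"pics/{tag}.npy",allow_pickle=True).item(),cv2.cvtColor(cv2.imread(f"pics/{tag}.png"),cv2.COLOR_BGR2RGB)
def ptplane(p,uv,c,n,fish=True):
    d=rays(p,uv,fish);o=np.array(p["origin"]);return o+d*(((c-o)@n)/(d@n))[:,None]
def ring(views,c,n,r,tol=.0015):
    """rim centre from pixel sets of several views: per view robust circle in plane(c,n), then triangulate; iterate"""
    n=np.array(n)/np.linalg.norm(n);c=np.array(c,float);e1=np.cross(n,[0,1,0]);e1/=np.linalg.norm(e1);e2=np.cross(n,e1)
    for _ in range(6):
        os,ds=[],[];info=[]
        for p,uv in views:
            Q=ptplane(p,uv,c,n)-c;q=np.c_[Q@e1,Q@e2];q=q[abs(np.linalg.norm(q,axis=1)-r)<.015]
            s=least_squares(lambda x:np.linalg.norm(q-x[:2],axis=1)-x[2],[0,0,r],loss="soft_l1",f_scale=tol/2)
            X=c+s.x[0]*e1+s.x[1]*e2;o=np.array(p["origin"]);v=X-o;os.append(o);ds.append(v/np.linalg.norm(v));info.append((len(q),round(s.x[2],4)))
        c,e=tri(os,ds)
    return c,np.round(e,4),info
E
python3 - <<'E'
from h import *
ims=[]
V=[]
for t,ctr in(("w1",(232,152)),("w2",(413,107))):
    p,im=load(t);hsv=cv2.cvtColor(im,cv2.COLOR_RGB2HSV)
    m=((hsv[:,:,2]>222)&(hsv[:,:,1]<40)).astype(np.uint8)
    yy,xx=np.mgrid[:400,:640];m[np.hypot(xx-ctr[0],yy-ctr[1])>45]=0
    V.append((p,np.argwhere(m)[:,::-1]));print(t,m.sum(),hsv[ctr[1]-40:ctr[1]+40:4,ctr[0],2])
    x,y=ctr;c=im[y-50:y+50,x-50:x+50].copy();c2=c.copy();c2[m[y-50:y+50,x-50:x+50]>0]=(255,0,0)
    ims.append(cv2.resize(cv2.hconcat([c,c2]),None,fx=3,fy=3,interpolation=0))
cv2.imwrite("pics/w12m.png",cv2.vconcat(ims)[:,:,::-1])
n=[np.sin(.35)*np.cos(.13),np.sin(.35)*np.sin(.13),np.cos(.35)]
print(ring(V,[.493,-.32,.099],n,.0315))
E
```

```text
w1 1187 [223 255 199 192 124 185 147 128 130 130 131 133 130 131 137 128 130 194
 236 205]
w2 2759 [219 255 219 223 231 185 255 223 224 228 224 127 136 136 138 180 221 254
 222 217]
(array([ 0.49630789, -0.31887911,  0.08889864]), array([0.0002, 0.0002]), [(1184, np.float64(0.0329)), (2408, np.float64(0.0324))])
```

View pics/w12m.png

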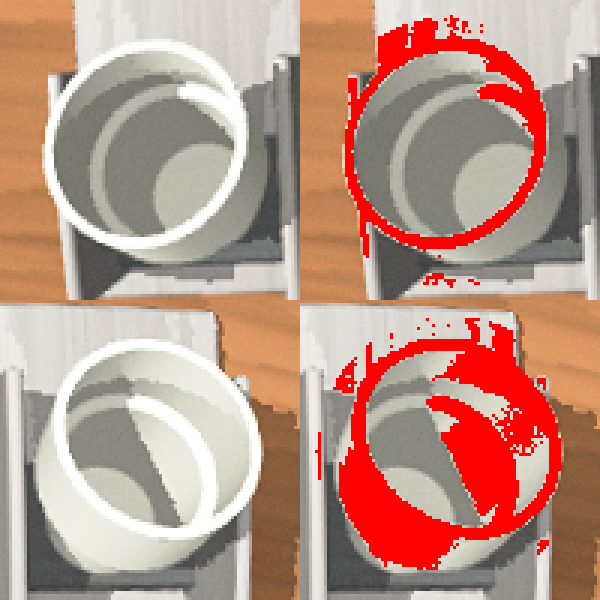

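The rim shows as a saturated white ring, but the V>222 mask also picks up walls and plate. I'll tighten it to V>248.

```bash
python3 - <<'E'
from h import *
n=[np.sin(.35)*np.cos(.13),np.sin(.35)*np.sin(.13),np.cos(.35)]
V=[]
for t,ctr in(("w1",(232,152)),("w2",(413,107))):
    p,im=load(t);v=im.min(2)
    m=(v>238).astype(np.uint8)
    yy,xx=np.mgrid[:400,:640];m[np.hypot(xx-ctr[0],yy-ctr[1])>45]=0
    k,l,st,_=cv2.connectedComponentsWithStats(m);b=1+np.argmax(st[1:,4]);m=(l==b);
    V.append((p,np.argwhere(m)[:,::-1]));print(t,m.sum(),cv2.fitEllipse(np.argwhere(m)[:,::-1].astype(np.float32)))
for z in(.089,.099): print(ring(V,[.493,-.32,z],n,.0315,tol=.001))
# each view alone on plane through expected height
for v in V:
    c=np.array([.496,-.319,.0989])
    for _ in range(5):
        o=np.array(v[0]["origin"]); nn=np.array(n)
        Q=ptplane(v[0],v[1],c,nn); s=least_squares(lambda x:np.linalg.norm(Q-(c+np.array([x[0],x[1],-(nn[0]*x[0]+nn[1]*x[1])/nn[2]])),axis=1)-x[2],[0,0,.0315],loss="soft_l1",f_scale=.0005)
        c=c+np.array([s.x[0],s.x[1],0])
    print(c,s.x[2])
# plate corners on z=.01 and blue/red rims too
for t,near in(("w1",None),):
    pass
p,im=load("w2")
E
```

```text
w1 704 ((228.9234161376953, 149.896728515625), (63.15965270996094, 66.54623413085938), 28.85629653930664)
w2 915 ((413.2735900878906, 103.22745513916016), (58.7620735168457, 66.09819793701172), 128.8245849609375)
(array([ 0.49750432, -0.32231496,  0.0982585 ]), array([0.0003, 0.0003]), [(704, np.float64(0.0311)), (752, np.float64(0.0312))])
(array([ 0.49750432, -0.32231496,  0.0982585 ]), array([0.0003, 0.0003]), [(704, np.float64(0.0311)), (752, np.float64(0.0312))])
[ 0.49728056 -0.32262699  0.0989    ] 0.03108588053103832
[ 0.49729915 -0.32149992  0.0989    ] 0.03064171015453199
```

Rim centre is (0.4975, -0.322, 0.0985) from two views that agree to 0.3 mm. The expected height is 0.099, so it holds. Plan for pouring: grip the red collar from its left side with the tool about 28° below horizontal, and pour by rolling about the tool axis. First I'll swing over and tilt.

```bash
python3 - <<'E'
from h import *
A=cur();M1=plan(A,T([.44,.10,.32],Rzy([0,0,-1],[1,0,0])),13)
t=np.array([0,-np.cos(.5),-np.sin(.5)])
M2=plan(M1,T([.5216,.42,.22],Rzy(t,[1,0,0])),10)
M3=plan(M2,T([.5216,.381,.1206],Rzy(t,[1,0,0])),3)
E
```

```text
13 rows: shift [ 0.0288 -0.0229 -0.0085] turn [ 0.0001  0.     -0.0706] mm/row 30.2 deg/row 6.35
10 rows: shift [ 0.0433  0.0102 -0.0078] turn [ 0.     -0.0682  0.    ] mm/row 36.1 deg/row 6.14
3 rows: shift [0.0286 0.     0.0341] turn [ 0. -0.  0.] mm/row 35.6 deg/row 0.00
```

```bash
python3 -m crank '[[[1,0.029,-0.023,-0.0085,0,0,-0.07],[1,0.029,-0.023,-0.0085,0,0,-0.07],[1,0.029,-0.023,-0.0085,0,0,-0.07],[1,0.029,-0.023,-0.0085,0,0,-0.07],[1,0.029,-0.023,-0.0085,0,0,-0.07],[1,0.029,-0.023,-0.0085,0,0,-0.07],[1,0.029,-0.023,-0.0085,0,0,-0.07],[1,0.029,-0.023,-0.0085,0,0,-0.07]]]'
python3 -m crank '[[[1,0.029,-0.023,-0.0085,0,0,-0.07],[1,0.029,-0.023,-0.0085,0,0,-0.07],[1,0.029,-0.023,-0.0085,0,0,-0.07],[1,0.029,-0.023,-0.0085,0,0,-0.07],[1,0.029,-0.023,-0.0085,0,0,-0.07],[1,0,0,0,0,0,0],[1,0,0,0,0,0,0]]]'
python3 -c "
from h import *
look('w3');print(np.round(ctrl.state()['qpos'],2))
A=cur();t=np.array([0,-np.cos(.5),-np.sin(.5)])
plan(A,T([.5216,.42,.22],Rzy(t,[1,0,0])),10)"
```

```text
time_s: 2.33
position: [0.4914, -0.0361, 0.2859]
orientation: [3.141, -0.0, 1.012]
contact_force: [0.2, 0.5, 0.2]
finger_gap: 0.0853
finger_force: 0.0
time_s: 2.92
position: [0.4435, 0.1027, 0.3201]
orientation: [3.14, -0.0, 1.559]
contact_force: [-1.2, -1.0, -0.2]
finger_gap: 0.0853
finger_force: 0.0
[ 0.02  0.19 -0.43  2.06  0.1   0.91 -0.48]
10 rows: shift [ 0.0431  0.0094 -0.0078] turn [-0.0005 -0.0682 -0.0009] mm/row 35.9 deg/row 6.14
```

```bash
python3 -m crank '[[[1,0.043,0.009,-0.008,0,-0.068,0],[1,0.043,0.009,-0.008,0,-0.068,0],[1,0.043,0.009,-0.008,0,-0.068,0],[1,0.043,0.009,-0.008,0,-0.068,0],[1,0.043,0.009,-0.008,0,-0.068,0],[1,0.043,0.009,-0.008,0,-0.068,0],[1,0.043,0.009,-0.008,0,-0.068,0],[1,0.043,0.009,-0.008,0,-0.068,0],[1,0.043,0.009,-0.008,0,-0.068,0],[1,0.043,0.009,-0.008,0,-0.068,0]]]'
python3 - <<'E'
from h import *
print(np.round(ctrl.state()['qpos'],2));A=cur();print(np.round(A,3))
t=np.array([0,-np.cos(.5),-np.sin(.5)])
plan(A,T([.5216,.381,.1206],Rzy(t,[1,0,0])),5)
p,im=load("w3")
# red rim outer contour: fit in plane z=.084
uv=None
d=rays(p,[[320,200]],True);print("axis",d)
c=blob(im,"red",(320,150));print(c.mean(0),len(c),rimfit(p,c,.084,.033,True))
E
```

```text
time_s: 3.8
position: [0.5163, 0.4121, 0.2249]
orientation: [-3.125, 1.035, 1.571]
contact_force: [0.5, -1.7, -3.8]
finger_gap: 0.0852
finger_force: 0.0
[-0.94  0.94 -0.11  1.31  0.54  1.86 -1.17]
[[ 0.     1.    -0.017  0.516]
 [ 0.511 -0.014 -0.86   0.412]
 [-0.86  -0.008 -0.511  0.225]
 [ 0.     0.     0.     1.   ]]
5 rows: shift [0.0187 0.0015 0.0197] turn [-0.0021 -0.0046  0.    ] mm/row 21.8 deg/row 0.46
axis [[-0.00584887 -0.25320205 -0.96739574]]
[381.26797386  35.66013072] 153 (array([0.52099773, 0.27873305]), np.float64(0.00044560771479898605))
```

```bash
python3 - <<'E'
from h import *
A=cur();G=np.array([.521,.279,.065]);c,s=np.cos(.5),np.sin(.5)
t=np.array([.6*c,-.8*c,-s]);Rm=Rzy(t,[.8,.6,0])
B=plan(A,T(G-.116*t+[0,0,.03],Rm),7)
B=plan(B,T(G-.116*t,Rm),2)
plan(B,T(G+.024*t,Rm),5)
E
```

```text
7 rows: shift [ 0.0084 -0.0123  0.0121] turn [-0.0524 -0.0034 -0.029 ] mm/row 15.4 deg/row 5.39
2 rows: shift [ 0.0165 -0.      0.009 ] turn [ 0. -0. -0.] mm/row 15.0 deg/row 0.00
5 rows: shift [0.    0.    0.035] turn [ 0. -0. -0.] mm/row 28.0 deg/row 0.00
```

```bash
python3 -m crank '[[[1,0.0084,-0.0123,0.012,-0.052,-0.0034,-0.029],[1,0.0084,-0.0123,0.012,-0.052,-0.0034,-0.029],[1,0.0084,-0.0123,0.012,-0.052,-0.0034,-0.029],[1,0.0084,-0.0123,0.012,-0.052,-0.0034,-0.029],[1,0.0084,-0.0123,0.012,-0.052,-0.0034,-0.029],[1,0.0084,-0.0123,0.012,-0.052,-0.0034,-0.029],[1,0.0084,-0.0123,0.012,-0.052,-0.0034,-0.029],[1,0,0,0,0,0,0]]]'
python3 - <<'E'
from h import *
print(np.round(ctrl.state()['qpos'],2))
A=cur();print(np.round(A,3));G=np.array([.521,.279,.065]);c,s=np.cos(.5),np.sin(.5)
t=np.array([.6*c,-.8*c,-s]);Rm=Rzy(t,[.8,.6,0])
B=plan(A,T(G-.116*t,Rm),3)
plan(B,T(G+.024*t,Rm),6)
E
```

```text
time_s: 4.47
position: [0.4576, 0.3564, 0.1531]
orientation: [-3.135, 1.07, 2.222]
contact_force: [-0.2, -0.3, 0.6]
finger_gap: 0.0854
finger_force: 0.0
[-1.08  0.84 -0.2   1.9   0.95  1.42 -1.3 ]
[[-0.291  0.799  0.527  0.458]
 [ 0.382  0.602 -0.701  0.356]
 [-0.877 -0.003 -0.48   0.153]
 [ 0.     0.     0.     1.   ]]
3 rows: shift [0.0122 0.0018 0.0058] turn [ 0.0001 -0.0002  0.0008] mm/row 10.9 deg/row 0.07
6 rows: shift [0.     0.     0.0292] turn [ 0. -0. -0.] mm/row 23.3 deg/row 0.00
```

```bash
python3 -m crank '[[[1,0.0122,0.0018,0.0058,0,0,0.0008],[1,0.0122,0.0018,0.0058,0,0,0.0008],[1,0.0122,0.0018,0.0058,0,0,0.0008],[1,0,0,0.029,0,0,0],[1,0,0,0.029,0,0,0],[1,0,0,0.029,0,0,0],[1,0,0,0.029,0,0,0],[1,0,0,0.029,0,0,0],[1,0,0,0.029,0,0,0],[1,0,0,0,0,0,0]]]'
python3 -c "
from h import *
A=cur();print(np.round(A,3));p,im=look('w4')
im2=ctrl.capture('scene')[100:240,240:420];c=cv2.resize(im2,(514,400))
cv2.imwrite('pics/g1.png',cv2.vconcat([cv2.resize(im,(514,321)),c])[:600,:,::-1])"
```

```text
time_s: 5.3
position: [0.5377, 0.2619, 0.0536]
orientation: [3.129, 1.071, 2.192]
contact_force: [-0.4, 0.3, 0.7]
finger_gap: 0.0854
finger_force: 0.0
[[-0.279  0.807  0.521  0.538]
 [ 0.39   0.591 -0.706  0.262]
 [-0.878  0.006 -0.48   0.054]
 [ 0.     0.     0.     1.   ]]
```

View pics/g1.png

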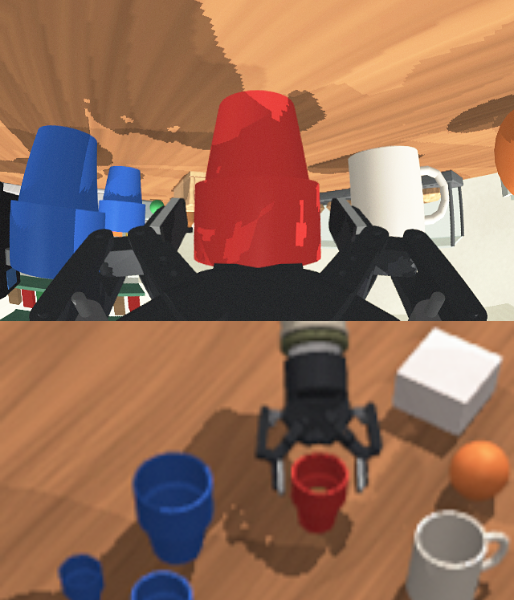

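The red beaker stands centred between the open fingers, with its collar between the pads. Closing and lifting a little.

```bash
python3 -m crank '[[[0,0,0,0,0,0,0],[0,0,0,0,0,0,0],[0,0,0,0,0,0,0],[0,0,0,0,0,0,0],[0,0,0,0,0,0,0],[0,0,0,0,0,0,0]]]'
python3 -m crank '[[[0,-0.011,0,-0.006,0,0,0],[0,-0.022,0,-0.012,0,0,0],[0,-0.022,0,-0.012,0,0,0],[0,-0.022,0,-0.012,0,0,0],[0,-0.022,0,-0.012,0,0,0],[0,-0.022,0,-0.012,0,0,0],[0,-0.022,0,-0.012,0,0,0]]]'
python3 - <<'E'
from h import *
print(np.round(ctrl.state()['qpos'],2));A=cur();print(np.round(A,3))
P=ctrl.camera_params("top");pts=plane(P,[(293,153),(359,146),(368,194),(300,203)],.045);print("tray c",pts.mean(0))
# pour pose: mouth over tray; same orientation first
c,s=np.cos(.5),np.sin(.5);t=np.array([.6*c,-.8*c,-s]);Rm=Rzy(t,[.8,.6,0])
Gp=np.array([.655,-.005,.17]);B=plan(A,T(Gp+.024*t,Rm),10)
for sgn in(1,-1):
  for n in(18,22):
    th=sgn*n*.125*1.0;Rr=Rm@R.from_rotvec([0,0,th]).as_matrix();print(sgn,n,"mouth dir",np.round(Rr@(Rm.T@[0,0,1]),2),"rim at",np.round(Gp+.019*(Rr@(Rm.T@[0,0,1])),3))
E
```

```text
time_s: 5.9
position: [0.5346, 0.2674, 0.0557]
orientation: [3.126, 1.066, 2.197]
contact_force: [-0.0, -0.1, -1.5]
finger_gap: 0.0645
finger_force: 66.1
time_s: 6.48
position: [0.5342, 0.2656, 0.1878]
orientation: [3.126, 1.066, 2.196]
contact_force: [1.0, -0.0, -1.4]
finger_gap: 0.0644
finger_force: 66.1
[-0.94  0.76 -0.14  1.99  1.07  1.33 -1.24]
[[-0.283  0.803  0.525  0.534]
 [ 0.392  0.596 -0.701  0.266]
 [-0.875  0.008 -0.483  0.188]
 [ 0.     0.     0.     1.   ]]
tray c [ 0.65382457 -0.01165339  0.045     ]
10 rows: shift [-0.0155 -0.0081  0.0357] turn [-0.     -0.0003 -0.0006] mm/row 31.8 deg/row 0.06
1 18 mouth dir [-0.96  0.14 -0.25] rim at [ 0.637 -0.002  0.165]
1 22 mouth dir [-0.75  0.45 -0.48] rim at [0.641 0.003 0.161]
-1 18 mouth dir [ 0.14  0.96 -0.25] rim at [0.658 0.013 0.165]
-1 22 mouth dir [-0.22  0.85 -0.48] rim at [0.651 0.011 0.161]
```

```bash
python3 - <<'E'
from h import *
A=cur();c,s=np.cos(.5),np.sin(.5);t=np.array([.6*c,-.8*c,-s]);Rm=Rzy(t,[.8,.6,0])
B=plan(A,T(np.array([.63,-.045,.15])+.024*t,Rm),12)
E
```

```text
12 rows: shift [-0.012  -0.0114  0.0323] turn [-0.     -0.0002 -0.0005] mm/row 29.0 deg/row 0.05
```

```bash
python3 -m crank '[[[0,-0.006,-0.006,0.016,0,0,0],[0,-0.012,-0.0115,0.0325,0,0,0],[0,-0.012,-0.0115,0.0325,0,0,0],[0,-0.012,-0.0115,0.0325,0,0,0],[0,-0.012,-0.0115,0.0325,0,0,0],[0,-0.012,-0.0115,0.0325,0,0,0],[0,-0.012,-0.0115,0.0325,0,0,0],[0,-0.012,-0.0115,0.0325,0,0,0],[0,-0.012,-0.0115,0.0325,0,0,0],[0,-0.012,-0.0115,0.0325,0,0,0]]]'
python3 -m crank '[[[0,-0.012,-0.0115,0.0325,0,0,0],[0,-0.012,-0.0115,0.0325,0,0,0],[0,-0.006,-0.006,0.016,0,0,0],[0,0,0,0,0,0,-0.03],[0,0,0,0,0,0,-0.07],[0,0,0,0,0,0,-0.07],[0,0,0,0,0,0,-0.07],[0,0,0,0,0,0,-0.07],[0,0,0,0,0,0,-0.07],[0,0,0,0,0,0,-0.07]]]'
python3 -m crank '[[[0,0,0,0,0,0,-0.07],[0,0,0,0,0,0,-0.07],[0,0,0,0,0,0,-0.07],[0,0,0,0,0,0,-0.07],[0,0,0,0,0,0,-0.06],[0,0,0,0,0,0,-0.05],[0,0,0,0,0,0,-0.05],[0,0,0,0,0,0,-0.05],[0,0,0,0,0,0,-0.05],[0,0,0,0,0,0,-0.05]]]'
python3 -m crank '[[[0,0,0,0,0,0,-0.05],[0,0,0,0,0,0,-0.05],[0,0,0,0,0,0,-0.05],[0,0,0,0,0,0,-0.05],[0,0,0,0,0,0,-0.05],[0,0,0,0,0,0,-0.05],[0,0,0,0,0,0,-0.05],[0,0,0,0,0,0,-0.05],[0,0,0,0,0,0,-0.05],[0,0,0,0,0,0,-0.05]]]'
python3 - <<'E'
from h import *
print(np.round(ctrl.state()['qpos'],2));A=cur();print(np.round(A,3))
a=ctrl.capture("scene")[150:310,220:440];b=ctrl.capture("top")[120:280,200:420]
cv2.imwrite("pics/pour1.png",cv2.vconcat([cv2.resize(x,(412,300)) for x in(a,b)])[:,:,::-1])
E
```

```text
time_s: 7.32
position: [0.6193, 0.003, 0.1457]
orientation: [3.128, 1.066, 2.198]
contact_force: [0.2, -0.3, -1.7]
finger_gap: 0.0647
finger_force: 66.3
time_s: 8.15
position: [0.6412, -0.0643, 0.1354]
orientation: [-2.277, 0.73, -3.017]
contact_force: [0.6, -0.9, -1.8]
finger_gap: 0.0648
finger_force: 66.6
time_s: 8.98
position: [0.6412, -0.0642, 0.1354]
orientation: [-2.077, -0.052, -2.471]
contact_force: [-0.3, -0.4, -2.0]
finger_gap: 0.0645
finger_force: 66.6
time_s: 9.82
position: [0.6411, -0.0642, 0.1354]
orientation: [-2.265, -0.713, -2.001]
contact_force: [-0.2, -0.4, -1.9]
finger_gap: 0.0645
finger_force: 66.8
[-0.69  0.84  0.36  2.29  1.77  0.8   0.83]
[[-0.315 -0.791  0.524  0.641]
 [-0.688 -0.19  -0.701 -0.064]
 [ 0.654 -0.581 -0.484  0.135]
 [ 0.     0.     0.     1.   ]]
```

View pics/pour1.png

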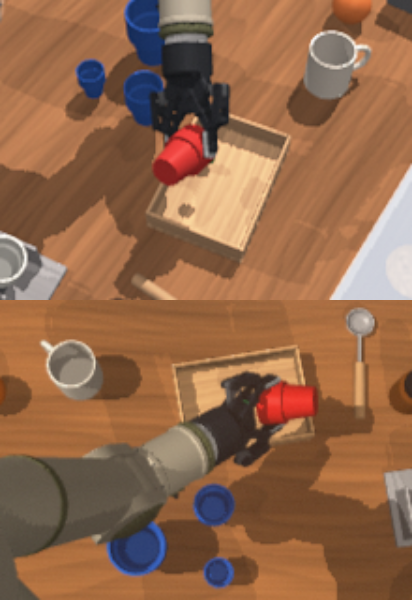

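The red beaker is over the tray, rolled about 135° with its mouth toward +y, and no sweets are out yet. Rolling further.

```bash
python3 -m crank '[[[0,0,0,0,0,0,-0.05],[0,0,0,0,0,0,-0.05],[0,0,0,0,0,0,-0.05],[0,0,0,0,0,0,-0.05],[0,0,0,0,0,0,-0.05],[0,0,0,0,0,0,-0.05],[0,0,0,0,0,0,-0.05],[0,0,0,0,0,0,-0.05],[0,0,0,0,0,0,-0.05],[0,0,0,0,0,0,0]]]'
python3 -m crank '[[[0,0,0,0,0,0,0],[0,0,0,0,0,0,0],[0,0,0,0,0,0,0],[0,0,0,0,0,0,0]]]'
python3 - <<'E'
from h import *
print(np.round(ctrl.state()['qpos'],2));A=cur();print(np.round(A,3))
a=ctrl.capture("scene")[170:310,260:440];b=ctrl.capture("wrist")
np.save("pics/_a.npy",a);cv2.imwrite("pics/pour2.png",cv2.vconcat([cv2.resize(a,(412,320)),cv2.resize(b,(412,258))])[:,:,::-1])
E
```

```text
time_s: 10.75
position: [0.6414, -0.0638, 0.1354]
orientation: [-3.101, -1.066, -0.975]
contact_force: [0.0, -0.4, -0.6]
finger_gap: 0.065
finger_force: 66.7
time_s: 11.08
position: [0.6417, -0.0638, 0.1355]
orientation: [-3.095, -1.066, -0.981]
contact_force: [-0.1, -1.1, -0.8]
finger_gap: 0.0647
finger_force: 66.7
[-0.76  0.87  0.47  2.29  1.8   0.71  1.49]
[[ 0.269 -0.807  0.525  0.642]
 [-0.402 -0.59  -0.701 -0.064]
 [ 0.875 -0.023 -0.483  0.135]
 [ 0.     0.     0.     1.   ]]
```

View pics/pour2.png

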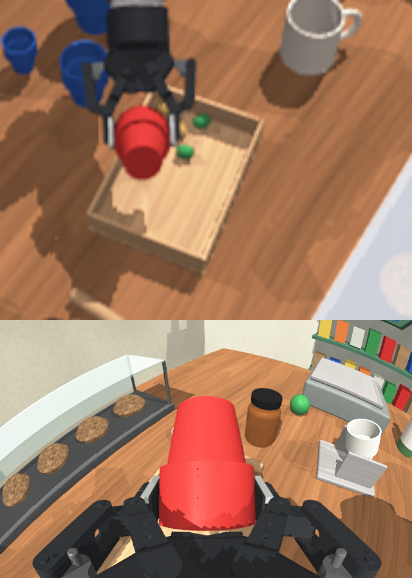

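Two green sweets and at least one gold lie in the tray's far-left corner region, and the hand hides the rest. The wrist load has dropped. I'll roll back upright above the tray, then check the tray and the beaker.

```bash
python3 -m crank '[[[0,0.02,0,-0.012,0,0,0],[0,0.02,0,-0.012,0,0,0],[0,0,0,0,0,0,0.055],[0,0,0,0,0,0,0.075],[0,0,0,0,0,0,0.075],[0,0,0,0,0,0,0.075],[0,0,0,0,0,0,0.075],[0,0,0,0,0,0,0.075],[0,0,0,0,0,0,0.075],[0,0,0,0,0,0,0.075]]]'
python3 -m crank '[[[0,0,0,0,0,0,0.075],[0,0,0,0,0,0,0.075],[0,0,0,0,0,0,0.075],[0,0,0,0,0,0,0.075],[0,0,0,0,0,0,0.075],[0,0,0,0,0,0,0.075],[0,0,0,0,0,0,0.075],[0,0,0,0,0,0,0.075],[0,0,0,0,0,0,0.075],[0,0,0,0,0,0,0.075]]]'
python3 -m crank '[[[0,0,0,0,0,0,0.075],[0,0,0,0,0,0,0.075],[0,0,0,0,0,0,0.075],[0,0,0,0,0,0,0.075],[0,0,0,0,0,0,0.075],[0,0,0,0,0,0,0.075],[0,0,0,0,0,0,0.075],[0,0,0,0,0,0,0.065],[0,0,0,0,0,0,0]]]'
python3 - <<'E'
from h import *
A=cur();print(np.round(A,3))
c,s=np.cos(.5),np.sin(.5);t=np.array([.6*c,-.8*c,-s]);Rm=Rzy(t,[.8,.6,0])
# return so that beaker stands as lifted: measured TCP at grasp
g=np.array([.5346,.2674,.0557])
Rg=R.from_euler("xyz",[3.126,1.066,2.197]).as_matrix()
B=plan(A,T(g+[0,0,.06],Rg),12)
plan(B,T(g,Rg),4)
E
```

```text
time_s: 12.02
position: [0.6403, -0.0631, 0.1728]
orientation: [-2.17, -0.541, -2.16]
contact_force: [-0.1, -1.0, -0.7]
finger_gap: 0.0651
finger_force: 66.8
time_s: 12.85
position: [0.6403, -0.0632, 0.1728]
orientation: [-2.145, 0.475, -2.786]
contact_force: [0.0, -0.3, -2.0]
finger_gap: 0.0645
finger_force: 66.8
time_s: 13.6
position: [0.6403, -0.0633, 0.1728]
orientation: [-2.969, 1.058, 2.411]
contact_force: [-0.1, -0.6, -1.5]
finger_gap: 0.0648
finger_force: 66.8
[[-0.365  0.769  0.525  0.64 ]
 [ 0.327  0.634 -0.701 -0.063]
 [-0.871 -0.084 -0.483  0.173]
 [ 0.     0.     0.     1.   ]]
12 rows: shift [ 0.0211  0.0129 -0.027 ] turn [-0.0001  0.      0.0055] mm/row 29.3 deg/row 0.50
4 rows: shift [ 0.0164 -0.0001  0.0091] turn [ 0. -0.  0.] mm/row 15.0 deg/row 0.00
```

```bash
python3 -m crank '[[[0,0.021,0.013,-0.027,0,0,0.0055],[0,0.021,0.013,-0.027,0,0,0.0055],[0,0.021,0.013,-0.027,0,0,0.0055],[0,0.021,0.013,-0.027,0,0,0.0055],[0,0.021,0.013,-0.027,0,0,0.0055],[0,0.021,0.013,-0.027,0,0,0.0055],[0,0.021,0.013,-0.027,0,0,0.0055],[0,0.021,0.013,-0.027,0,0,0.0055]]]'
python3 - <<'E'
from h import *
A=cur();print(np.round(A,3))
a=ctrl.capture("scene")[130:310,250:430];b=ctrl.capture("top")[120:270,210:390]
cv2.imwrite("pics/chk.png",cv2.vconcat([cv2.resize(a,(330,330),interpolation=2),cv2.resize(b,(330,270),interpolation=2)])[:,:,::-1])
for n in(1,):
  Rg=R.from_euler("xyz",[3.126,1.066,2.197]).as_matrix();g=np.array([.5346,.2674,.0557])
  B=plan(A,T(g+[0,0,.06],Rg),4);plan(B,T(g,Rg),5)
E
```

```text
time_s: 14.27
position: [0.5671, 0.1575, 0.1335]
orientation: [-3.077, 1.065, 2.288]
contact_force: [0.0, 0.7, -1.0]
finger_gap: 0.0647
finger_force: 66.9
[[-0.318  0.789  0.525  0.567]
 [ 0.365  0.613 -0.701  0.157]
 [-0.875 -0.031 -0.483  0.133]
 [ 0.     0.     0.     1.   ]]
4 rows: shift [ 0.0208  0.0129 -0.0267] turn [-0.0001  0.0001  0.007 ] mm/row 29.0 deg/row 0.63
5 rows: shift [ 0.0131 -0.0001  0.0073] turn [ 0. -0.  0.] mm/row 12.0 deg/row 0.00
```

View pics/chk.png

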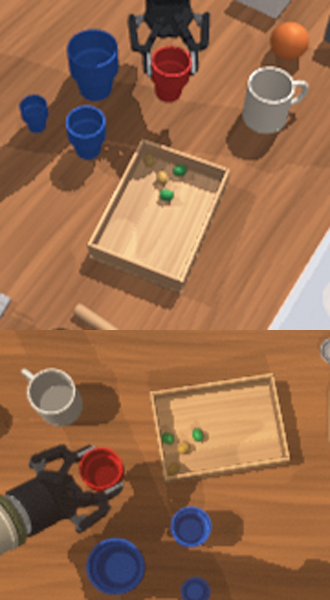

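All four sweets (two green, two gold) are in the tray at its near-left corner, and the red beaker is empty. Setting red back down on its old free spot.

```bash
python3 -m crank '[[[0,0.0208,0.0129,-0.0267,0,0,0.007],[0,0.0208,0.0129,-0.0267,0,0,0.007],[0,0.0208,0.0129,-0.0267,0,0,0.007],[0,0.0208,0.0129,-0.0267,0,0,0.007],[0,0.013,0,0.0073,0,0,0],[0,0.013,0,0.0073,0,0,0],[0,0.013,0,0.0073,0,0,0],[0,0.013,0,0.0073,0,0,0],[0,0.008,0,0.0045,0,0,0],[0,0,0,0,0,0,0]]]'
python3 - <<'E'
from h import *
A=cur();print(np.round(A,4))
Rg=R.from_euler("xyz",[3.126,1.066,2.197]).as_matrix();g=np.array([.5346,.2674,.0557])
plan(A,T(g,Rg),2)
E
```

```text
time_s: 15.2
position: [0.5362, 0.2646, 0.0594]
orientation: [3.127, 1.067, 2.195]
contact_force: [-0.3, 0.5, -2.1]
finger_gap: 0.0649
finger_force: 66.9
[[-0.2818  0.804   0.5236  0.5362]
 [ 0.3915  0.5946 -0.7023  0.2646]
 [-0.876   0.0071 -0.4823  0.0594]
 [ 0.      0.      0.      1.    ]]
2 rows: shift [ 0.003   0.0002 -0.0006] turn [-0.0009  0.0005 -0.0004] mm/row 2.5 deg/row 0.10
```

```bash
python3 -m crank '[[[0,0.0011,0,0.0006,0,0,0],[0,0.0011,0,0.0006,0,0,0],[0,0.0011,0,0.0006,0,0,0],[0,0,0,0,0,0,0]]]'
python3 -m crank '[[[0,0.0008,0,0.0004,0,0,0],[0,0,0,0,0,0,0]]]'
python3 -m crank '[[[0,0.0006,0,0.0003,0,0,0],[0,0,0,0,0,0,0]]]'
```

```text
time_s: 15.53
position: [0.5364, 0.2662, 0.0584]
orientation: [3.119, 1.066, 2.189]
contact_force: [-0.1, -0.8, -0.7]
finger_gap: 0.0651
finger_force: 66.9
time_s: 15.7
position: [0.5363, 0.2663, 0.0576]
orientation: [3.12, 1.066, 2.189]
contact_force: [-0.3, -0.8, -1.1]
finger_gap: 0.0646
finger_force: 66.9
time_s: 15.87
position: [0.5363, 0.2663, 0.0569]
orientation: [3.12, 1.066, 2.19]
contact_force: [0.7, 0.5, -0.6]
finger_gap: 0.0649
finger_force: 66.9
```

```bash
python3 -m crank '[[[0,0.0006,0,0.0003,0,0,0],[0,0.0005,0,0.0003,0,0,0],[0,0,0,0,0,0,0]]]'
python3 -m crank '[[[0,0.0005,0,0.0003,0,0,0],[0,0,0,0,0,0,0],[0,0,0,0,0,0,0]]]'
```

```text
time_s: 16.12
position: [0.5362, 0.2662, 0.0557]
orientation: [3.121, 1.066, 2.19]
contact_force: [-0.3, 0.2, -1.5]
finger_gap: 0.0649
finger_force: 66.9
time_s: 16.37
position: [0.5363, 0.2661, 0.0556]
orientation: [3.12, 1.067, 2.19]
contact_force: [-0.5, -0.2, 0.9]
finger_gap: 0.0646
finger_force: 67.1
```

```bash
python3 -m crank '[[[1,0,0,0,0,0,0],[1,0,0,0,0,0,0],[1,0,0,0,0,0,0],[1,0,0,-0.02,0,0,0],[1,0,0,-0.035,0,0,0],[1,0,0,-0.035,0,0,0],[1,0,0,-0.035,0,0,0],[1,0,0,-0.035,0,0,0],[1,0,0,-0.035,0,0,0],[1,0,0,0,0,0,0]]]'
python3 - <<'E'
from h import *
print(np.round(ctrl.state()['qpos'],2));A=cur();print(np.round(A,3))
B=plan(A,T([.43,.25,.30],Rzy([0,0,-1],yd(.13))),19)
plan(B,T([.42,.036,.22],Rzy([0,0,-1],yd(.13))),8)
I=ctrl.capture("top");P=ctrl.camera_params("top");print("red",rimfit(P,blob(I,"red",(233,211)),.084,.033))
E
```

```text
time_s: 17.2
position: [0.4507, 0.382, 0.1324]
orientation: [3.116, 1.06, 2.192]
contact_force: [0.7, 0.6, 0.5]
finger_gap: 0.0855
finger_force: 0.0
[-1.16  0.87 -0.1   1.87  0.9   1.36 -1.28]
[[-0.284  0.8    0.529  0.451]
 [ 0.398  0.6   -0.694  0.382]
 [-0.872  0.013 -0.489  0.132]
 [ 0.     0.     0.     1.   ]]
19 rows: shift [-0.0147  0.0067 -0.0032] turn [0.0366 0.0208 0.0619] mm/row 13.2 deg/row 6.74
8 rows: shift [-0.0059  0.033   0.0125] turn [ 0.  0. -0.] mm/row 28.6 deg/row 0.00
red (array([0.52341688, 0.27704196]), np.float64(0.0009467531160789799))
```

```bash
python3 -m crank '[[[1,-0.0147,0.0067,-0.0032,0.0366,0.0208,0.062],[1,-0.0147,0.0067,-0.0032,0.0366,0.0208,0.062],[1,-0.0147,0.0067,-0.0032,0.0366,0.0208,0.062],[1,-0.0147,0.0067,-0.0032,0.0366,0.0208,0.062],[1,-0.0147,0.0067,-0.0032,0.0366,0.0208,0.062],[1,-0.0147,0.0067,-0.0032,0.0366,0.0208,0.062],[1,-0.0147,0.0067,-0.0032,0.0366,0.0208,0.062],[1,-0.0147,0.0067,-0.0032,0.0366,0.0208,0.062],[1,-0.0147,0.0067,-0.0032,0.0366,0.0208,0.062],[1,-0.0147,0.0067,-0.0032,0.0366,0.0208,0.062]]]'
python3 -m crank '[[[1,-0.0147,0.0067,-0.0032,0.0366,0.0208,0.062],[1,-0.0147,0.0067,-0.0032,0.0366,0.0208,0.062],[1,-0.0147,0.0067,-0.0032,0.0366,0.0208,0.062],[1,-0.0147,0.0067,-0.0032,0.0366,0.0208,0.062],[1,-0.0147,0.0067,-0.0032,0.0366,0.0208,0.062],[1,-0.0147,0.0067,-0.0032,0.0366,0.0208,0.062],[1,-0.0147,0.0067,-0.0032,0.0366,0.0208,0.062],[1,-0.0147,0.0067,-0.0032,0.0366,0.0208,0.062],[1,-0.0147,0.0067,-0.0032,0.0366,0.0208,0.062],[1,0,0,0,0,0,0]]]'
python3 - <<'E'
from h import *
print(np.round(ctrl.state()['qpos'],2));A=cur();print(np.round(A,3))
plan(A,T([.42,.036,.22],Rzy([0,0,-1],yd(.13))),8)
E
```

```text
time_s: 18.08
position: [0.4886, 0.3268, 0.2428]
orientation: [2.783, 0.467, 0.931]
contact_force: [-0.1, -0.3, 0.1]
finger_gap: 0.0853
finger_force: 0.0
time_s: 18.92
position: [0.4304, 0.2407, 0.2998]
orientation: [3.136, -0.002, 0.112]
contact_force: [-0.3, -0.1, -0.2]
finger_gap: 0.0855
finger_force: 0.0
[-0.71  0.24  0.1   2.04 -0.02  0.87 -2.06]
[[ 0.994  0.111  0.002  0.43 ]
 [ 0.111 -0.994 -0.005  0.241]
 [ 0.002  0.005 -1.     0.3  ]
 [ 0.     0.     0.     1.   ]]
8 rows: shift [-0.0054  0.0315  0.0126] turn [ 0.0004 -0.0001 -0.0015] mm/row 27.5 deg/row 0.14
```

```bash
python3 -m crank '[[[1,-0.0054,0.0315,0.0126,0,0,-0.0015],[1,-0.0054,0.0315,0.0126,0,0,-0.0015],[1,-0.0054,0.0315,0.0126,0,0,-0.0015],[1,-0.0054,0.0315,0.0126,0,0,-0.0015],[1,0,0,0,0,0,0],[1,0,0,0,0,0,0]]]'
python3 -c "
from h import *
look('w5')"
python3 -m crank '[[[1,-0.0054,0.0315,0.0126,0,0,-0.0015],[1,-0.0054,0.0315,0.0126,0,0,-0.0015],[1,-0.0054,0.0315,0.0126,0,0,-0.0015],[1,-0.0054,0.0315,0.0126,0,0,-0.0015],[1,0,0,0,0,0,0],[1,0,0,0,0,0,0]]]'
python3 - <<'E'
from h import *
look('w6');print(np.round(cur(),3))
def proj(p,X):
    v=R.from_euler("xyz",p["attitude"]).inv().apply(np.array(X)-p["origin"]);th=np.arctan2(np.hypot(v[0],v[1]),-v[2]);ph=np.arctan2(-v[1],v[0]);K=p["camera_matrix"]
    return K[0,2]+K[0,0]*th*np.cos(ph),K[1,2]+K[0,0]*th*np.sin(ph)
V=[]
for z in(.084,):
  os,ds=[],[]
  for t in("w5","w6"):
    p,im=load(t);px=proj(p,[.473,.036,.06]);c=blob(im,"blue",px);q,e=rimfit(p,c,z,.033,True)
    a=[ (lambda m:(m.min(0),m.max(0)))(c)];print(t,np.round(px),len(c),a,q,e)
    o=np.array(p["origin"]);v=np.r_[q,z]-o;os.append(o);ds.append(v/np.linalg.norm(v))
  print(tri(os,ds))
E
```

```text
time_s: 19.42
position: [0.4277, 0.1413, 0.259]
orientation: [3.133, 0.001, 0.129]
contact_force: [0.3, 0.6, 0.2]
finger_gap: 0.0855
finger_force: 0.0
time_s: 19.97
position: [0.4249, 0.0402, 0.2197]
orientation: [3.134, -0.001, 0.14]
contact_force: [0.3, 0.7, 0.1]
finger_gap: 0.0853
finger_force: 0.0
[[ 0.99   0.141  0.003  0.425]
 [ 0.141 -0.99  -0.007  0.041]
 [ 0.002  0.007 -1.     0.22 ]
 [ 0.     0.     0.     1.   ]]
w5 [415. 152.] 178 [(array([387, 122], dtype=int32), array([451, 182], dtype=int32))] [0.47560968 0.03571456] 0.0007154569958827995
w6 [330. 139.] 204 [(array([297, 102], dtype=int32), array([369, 173], dtype=int32))] [0.47600568 0.03536467] 0.00036133039060941464
(array([0.4757532 , 0.03531227, 0.08288154]), [np.float64(0.00020063574999663815), np.float64(0.00020063574999676508)])
```

Blue rim is at (0.4757, 0.0354, 0.083) from two wrist views, so the height holds. Moving down onto it.

```bash
python3 - <<'E'
from h import *
A=cur();B=plan(A,T([.4756,.0355,.13],Rzy([0,0,-1],yd(.13))),4)
plan(B,T([.4756,.0355,.046],Rzy([0,0,-1],yd(.13))),4)
E
```

```text
4 rows: shift [0.0153 0.0038 0.0282] turn [ 0.0011 -0.0002  0.0018] mm/row 25.8 deg/row 0.19
4 rows: shift [0.     0.     0.0262] turn [ 0.  0. -0.] mm/row 21.0 deg/row 0.00
```

```bash
python3 -m crank '[[[1,0.0153,0.0038,0.028,0.001,0,0.0018],[1,0.0153,0.0038,0.028,0.001,0,0.0018],[1,0.0153,0.0038,0.028,0.001,0,0.0018],[1,0.0153,0.0038,0.028,0.001,0,0.0018],[1,0,0,0,0,0,0]]]'
python3 -c "
from h import *
A=cur();print(np.round(A,4));plan(A,T([.4756,.0355,.046],Rzy([0,0,-1],yd(.13))),5)"
```

```text
time_s: 20.43
position: [0.4769, 0.0363, 0.1276]
orientation: [3.141, 0.0, 0.132]
contact_force: [0.5, 0.1, 0.2]
finger_gap: 0.0853
finger_force: 0.0
[[ 9.913e-01  1.314e-01 -1.000e-04  4.769e-01]
 [ 1.314e-01 -9.913e-01 -9.000e-04  3.630e-02]
 [-2.000e-04  9.000e-04 -1.000e+00  1.276e-01]
 [ 0.000e+00  0.000e+00  0.000e+00  1.000e+00]]
5 rows: shift [-0.0003  0.0002  0.0204] turn [0.0001 0.     0.0002] mm/row 16.3 deg/row 0.02
```

```bash
python3 -m crank '[[[1,-0.0003,0.0002,0.0204,0,0,0],[1,-0.0003,0.0002,0.0204,0,0,0],[1,-0.0003,0.0002,0.0204,0,0,0],[1,-0.0003,0.0002,0.0204,0,0,0],[1,-0.0003,0.0002,0.0204,0,0,0],[1,0,0,0,0,0,0],[1,0,0,0,0,0,0]]]'
python3 -c "
from h import *
print(np.round(cur(),4))"
python3 -m crank '[[[0,0,0,0,0,0,0],[0,0,0,0,0,0,0],[0,0,0,0,0,0,0],[0,0,0,0,0,0,0],[0,0,0,0,0,0,0],[0,0,0,0,0,0,0]]]'
python3 -c "
from h import *
print(np.round(cur(),4))"
python3 -m crank '[[[0,0,0,-0.01,0,0,0],[0,0,0,-0.03,0,0,0],[0,0,0,-0.04,0,0,0],[0,0,0,-0.04,0,0,0],[0,0,0,-0.04,0,0,0],[0,0,0,0,0,0,0],[0,0,0,0,0,0,0]]]'
python3 - <<'E'
from h import *
look("w7");print(np.round(cur(),4))
I=ctrl.capture("top");P=ctrl.camera_params("top")
yaw=.13;ax=np.array([np.sin(.35)*np.cos(yaw),np.sin(.35)*np.sin(yaw),np.cos(.35)])
rim=np.array([.4975,-.3222,.0986])
# blue rim centre is h below grip ref: TCP z .046 when rim .084 => rim centre = TCP -.038*toolz
Rn=Rzy(-ax,yd(yaw));home=rim+.038*ax-.038*ax
print("home TCP",home)
A=cur();B=plan(A,T(rim+.11*ax,Rn),14)
E
```

```text
time_s: 21.02
position: [0.474, 0.0346, 0.0491]
orientation: [3.141, -0.0, 0.131]
contact_force: [-0.3, 0.6, 0.9]
finger_gap: 0.0852
finger_force: 0.0
[[ 9.914e-01  1.307e-01  6.000e-04  4.740e-01]
 [ 1.307e-01 -9.914e-01 -6.000e-04  3.460e-02]
 [ 5.000e-04  7.000e-04 -1.000e+00  4.910e-02]
 [ 0.000e+00  0.000e+00  0.000e+00  1.000e+00]]
time_s: 21.52
position: [0.4748, 0.0342, 0.0504]
orientation: [3.141, -0.004, 0.13]
contact_force: [-1.9, 2.2, 8.2]
finger_gap: 0.0651
finger_force: 63.8
[[ 9.915e-01  1.299e-01  3.800e-03  4.748e-01]
 [ 1.299e-01 -9.915e-01 -0.000e+00  3.420e-02]
 [ 3.800e-03  5.000e-04 -1.000e+00  5.040e-02]
 [ 0.000e+00  0.000e+00  0.000e+00  1.000e+00]]
time_s: 22.1
position: [0.4748, 0.0338, 0.1794]
orientation: [3.141, -0.006, 0.13]
contact_force: [-0.2, -0.2, -1.3]
finger_gap: 0.065
finger_force: 66.8
[[ 9.916e-01  1.293e-01  4.000e-03  4.740e-01]
 [ 1.293e-01 -9.916e-01 -3.000e-04  3.370e-02]
 [ 3.900e-03  8.000e-04 -1.000e+00  1.780e-01]
 [ 0.000e+00  0.000e+00  0.000e+00  1.000e+00]]
home TCP [ 0.4975 -0.3222  0.0986]
14 rows: shift [ 0.001   0.0318 -0.0024] turn [ 0.    -0.016 -0.   ] mm/row 25.5 deg/row 1.44
```

```bash
python3 -m crank '[[[0,0.0005,0.016,-0.001,0,-0.008,0],[0,0.001,0.032,-0.0024,0,-0.016,0],[0,0.001,0.032,-0.0024,0,-0.016,0],[0,0.001,0.032,-0.0024,0,-0.016,0],[0,0.001,0.032,-0.0024,0,-0.016,0],[0,0.001,0.032,-0.0024,0,-0.016,0],[0,0.001,0.032,-0.0024,0,-0.016,0],[0,0.001,0.032,-0.0024,0,-0.016,0]]]'
python3 -m crank '[[[0,0.001,0.032,-0.0024,0,-0.016,0],[0,0.001,0.032,-0.0024,0,-0.016,0],[0,0.001,0.032,-0.0024,0,-0.016,0],[0,0.001,0.032,-0.0024,0,-0.016,0],[0,0.001,0.032,-0.0024,0,-0.016,0],[0,0.001,0.032,-0.0024,0,-0.016,0],[0,0.0005,0.015,-0.001,0,-0.008,0],[0,0,0,0,0,0,0],[0,0,0,0,0,0,0]]]'
python3 - <<'E'
from h import *
print(np.round(ctrl.state()['qpos'],2))
p,im=look("w8");A=cur();print(np.round(A,4))
yaw=.13;ax=np.array([np.sin(.35)*np.cos(yaw),np.sin(.35)*np.sin(yaw),np.cos(.35)]);rim=np.array([.4975,-.3222,.0986]);Rn=Rzy(-ax,yd(yaw))
B=plan(A,T(rim+.06*ax,Rn),4)
# in-hand rim via wrist view w7
p7,im7=load("w7");hsv=cv2.cvtColor(im7,cv2.COLOR_RGB2HSV);m=((hsv[:,:,0]>105)&(hsv[:,:,0]<130)&(hsv[:,:,1]>120)&(hsv[:,:,2]>30)).astype(np.uint8)
cs,_=cv2.findContours(m,cv2.RETR_EXTERNAL,cv2.CHAIN_APPROX_NONE);c=max(cs,key=cv2.contourArea).reshape(-1,2);print(c.min(0),c.max(0),cv2.contourArea(c))
cv2.imwrite("pics/hand.png",cv2.vconcat([im7[:,:,::-1],im[:,:,::-1]])[::1,::1][:, :] if 0 else cv2.resize(cv2.vconcat([im7,im])[:,:,::-1],(480,600)))
E
```

```text
time_s: 22.87
position: [0.505, -0.1571, 0.1894]
orientation: [3.141, 0.191, 0.129]
contact_force: [0.3, 0.4, -1.0]
finger_gap: 0.0649
finger_force: 66.7
time_s: 23.62
position: [0.5346, -0.3186, 0.1999]
orientation: [-3.141, 0.352, 0.129]
contact_force: [-0.0, 0.6, -1.1]
finger_gap: 0.0652
finger_force: 66.7
[ 0.21  0.65  0.25  1.68  0.04  1.13 -1.03]
[[ 9.308e-01  1.294e-01 -3.417e-01  5.347e-01]
 [ 1.217e-01 -9.916e-01 -4.400e-02 -3.177e-01]
 [-3.446e-01 -7.000e-04 -9.388e-01  2.003e-01]
 [ 0.000e+00  0.000e+00  0.000e+00  1.000e+00]]
4 rows: shift [-0.0001 -0.0001  0.0151] turn [-0.0001  0.0003  0.    ] mm/row 12.1 deg/row 0.03
[240 186] [401 333] 18435.0
```

View pics/hand.png

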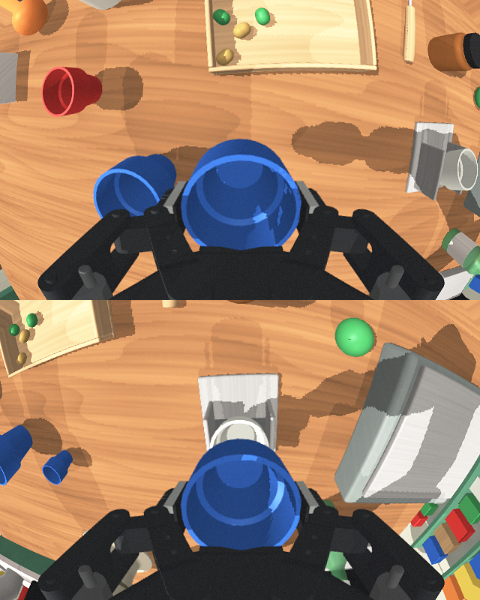

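The blue beaker is gripped coaxially and aligned above the white one (bottom view, white rim at (240,430) in the resized picture). Lowering along the axis.

```bash
python3 -m crank '[[[0,0,0,0.015,0,0,0],[0,0,0,0.015,0,0,0],[0,0,0,0.015,0,0,0],[0,0,0,0.015,0,0,0],[0,0,0,0,0,0,0]]]'
python3 -m crank '[[[0,0,0,0.01,0,0,0],[0,0,0,0.01,0,0,0],[0,0,0,0.01,0,0,0],[0,0,0,0,0,0,0]]]'
python3 - <<'E'
from h import *
A=cur();yaw=.13;ax=np.array([np.sin(.35)*np.cos(yaw),np.sin(.35)*np.sin(yaw),np.cos(.35)]);rim=np.array([.4975,-.3222,.0986]);Rn=Rzy(-ax,yd(yaw))
d=A[:3,3]-rim;print("along",d@ax,"side",np.round(d-d@ax*ax,4))
B=plan(A,T(rim+.015*ax,Rn),4);plan(A,T(rim+.0044*ax,Rn),4)
E
```

```text
time_s: 24.08
position: [0.5171, -0.3189, 0.1546]
orientation: [-3.14, 0.353, 0.131]
contact_force: [0.1, 1.2, -0.5]
finger_gap: 0.0648
finger_force: 66.7
time_s: 24.42
position: [0.5096, -0.3218, 0.1326]
orientation: [3.141, 0.352, 0.129]
contact_force: [-0.7, 0.3, -1.1]
finger_gap: 0.0647
finger_force: 66.7
along 0.03608088588371667 side [-0.0002 -0.0012  0.0001]
4 rows: shift [ 0.0001 -0.0004  0.0066] turn [-0.      0.0004 -0.0001] mm/row 5.3 deg/row 0.03
4 rows: shift [ 0.0001 -0.0004  0.0099] turn [-0.      0.0004 -0.0001] mm/row 7.9 deg/row 0.03
```

```bash
python3 -m crank '[[[0,0,-0.0003,0.006,0,0,0],[0,0,-0.0003,0.006,0,0,0],[0,0,0,0.006,0,0,0],[0,0,0,0,0,0,0]]]'
python3 -m crank '[[[0,0,0,0.004,0,0,0],[0,0,0,0.003,0,0,0],[0,0,0,0,0,0,0]]]'
python3 -m crank '[[[0,0,0,0.003,0,0,0],[0,0,0,0.002,0,0,0],[0,0,0,0,0,0,0]]]'
python3 - <<'E'
from h import *
A=cur();yaw=.13;ax=np.array([np.sin(.35)*np.cos(yaw),np.sin(.35)*np.sin(yaw),np.cos(.35)]);rim=np.array([.4975,-.3222,.0986])
d=A[:3,3]-rim;print("along",d@ax,"side",np.round(d-d@ax*ax,4),ctrl.state()["wrist_torque"])
E
```

```text
time_s: 24.75
position: [0.505, -0.3224, 0.1195]
orientation: [3.141, 0.352, 0.129]
contact_force: [0.2, -0.0, -1.5]
finger_gap: 0.0652
finger_force: 66.7
time_s: 25.0
position: [0.5036, -0.3227, 0.1147]
orientation: [3.141, 0.351, 0.129]
contact_force: [-0.7, 0.0, -0.9]
finger_gap: 0.0653
finger_force: 66.7
time_s: 25.25
position: [0.5022, -0.3229, 0.1111]
orientation: [3.14, 0.351, 0.129]
contact_force: [-0.1, 0.0, -0.3]
finger_gap: 0.0648
finger_force: 66.7
along 0.013280345699705936 side [ 0.0002 -0.0013 -0.    ] [ 0.07333701 -0.43660283 -0.01881997]
```

```bash
python3 -m crank '[[[0,0,-0.0015,0.002,0,0,0],[0,0,0,0.003,0,0,0],[0,0,0,0,0,0,0]]]'
python3 -m crank '[[[0,0,0,0.0025,0,0,0],[0,0,0,0,0,0,0],[0,0,0,0,0,0,0]]]'
python3 -m crank '[[[0,0,0,0.0015,0,0,0],[0,0,0,0,0,0,0],[0,0,0,0,0,0,0]]]'
python3 -m crank '[[[0,0,0,0.0012,0,0,0],[0,0,0,0,0,0,0]]]'
python3 - <<'E'
from h import *
A=cur();yaw=.13;ax=np.array([np.sin(.35)*np.cos(yaw),np.sin(.35)*np.sin(yaw),np.cos(.35)]);rim=np.array([.4975,-.3222,.0986])
d=A[:3,3]-rim;print("along",d@ax,"side",np.round(d-d@ax*ax,4),ctrl.state()["wrist_torque"])
E
```

```text
time_s: 25.5
position: [0.5007, -0.3217, 0.1072]
orientation: [3.141, 0.351, 0.129]
contact_force: [-0.8, 0.2, -0.9]
finger_gap: 0.065
finger_force: 66.7
time_s: 25.75
position: [0.5002, -0.322, 0.1056]
orientation: [3.14, 0.351, 0.129]
contact_force: [0.3, 0.1, -0.6]
finger_gap: 0.0648
finger_force: 66.7
time_s: 26.0
position: [0.4998, -0.3221, 0.1045]
orientation: [3.14, 0.351, 0.129]
contact_force: [1.0, -0.5, -0.9]
finger_gap: 0.0648
finger_force: 66.7
time_s: 26.17
position: [0.4998, -0.3222, 0.104]
orientation: [3.14, 0.35, 0.129]
contact_force: [-0.1, 0.7, 2.3]
finger_gap: 0.065
finger_force: 66.9
along 0.005844659582321725 side [ 0.0003 -0.0002 -0.0001] [ 0.09843154 -0.3367496  -0.03145509]
```

```bash
python3 -m crank '[[[0,0,0,0.001,0,0,0],[0,0,0,0,0,0,0]]]'
python3 -m crank '[[[0,0,0,0.001,0,0,0],[0,0,0,0,0,0,0],[0,0,0,0,0,0,0]]]'
```

```text
time_s: 26.33
position: [0.4998, -0.3222, 0.1039]
orientation: [3.14, 0.35, 0.129]
contact_force: [0.8, 2.6, 8.8]
finger_gap: 0.0648
finger_force: 67.5
time_s: 26.58
position: [0.4998, -0.3222, 0.1038]
orientation: [3.14, 0.349, 0.129]
contact_force: [0.6, 3.5, 15.9]
finger_gap: 0.0646
finger_force: 68.0
```

Firm stop at the expected depth (force rises with no travel). I'll ease off, release, back away along the axis and check.

```bash
python3 -m crank '[[[0,0,0,-0.0017,0,0,0],[0,0,0,0,0,0,0]]]'
python3 -m crank '[[[0.85,0,0,0,0,0,0],[0.9,0,0,0,0,0,0],[1,0,0,0,0,0,0],[1,0,0,0,0,0,0],[1,0,0,0,0,0,0],[1,0,0,-0.015,0,0,0],[1,0,0,-0.03,0,0,0],[1,0,0,-0.03,0,0,0],[1,0,0,-0.03,0,0,0],[1,0,0,-0.03,0,0,0]]]'
python3 -m crank '[[[1,-0.04,0,-0.03,0,0.03,0],[1,-0.04,0,-0.03,0,0.03,0],[1,-0.04,0,-0.02,0,0.03,0],[1,-0.03,0,0,0,0.03,0],[1,0,0,0,0,0,0],[1,0,0,0,0,0,0]]]'
python3 - <<'E'
from h import *
p,im=look("w9");print(np.round(cur(),3))
s=ctrl.capture("scene");cv2.imwrite("pics/scene9.png",s[:,:,::-1])
cv2.imwrite("pics/n1.png",cv2.vconcat([cv2.resize(im,(480,300)),cv2.resize(s[250:330,170:300],(480,295),interpolation=2)])[:,:,::-1])
E
```

```text
time_s: 26.75
position: [0.4998, -0.3222, 0.1039]
orientation: [3.14, 0.35, 0.129]
contact_force: [0.9, 1.0, 7.5]
finger_gap: 0.0649
finger_force: 67.5
time_s: 27.58
position: [0.5364, -0.3171, 0.2058]
orientation: [3.14, 0.351, 0.129]
contact_force: [0.7, -0.8, 0.3]
finger_gap: 0.0854
finger_force: 0.0
time_s: 28.08
position: [0.4397, -0.3302, 0.3008]
orientation: [3.139, 0.16, 0.126]
contact_force: [1.2, 0.1, 0.2]
finger_gap: 0.0855
finger_force: 0.0
[[ 0.979  0.128 -0.159  0.441]
 [ 0.126 -0.992 -0.022 -0.33 ]
 [-0.16   0.001 -0.987  0.3  ]
 [ 0.     0.     0.     1.   ]]
```

View pics/n1.png

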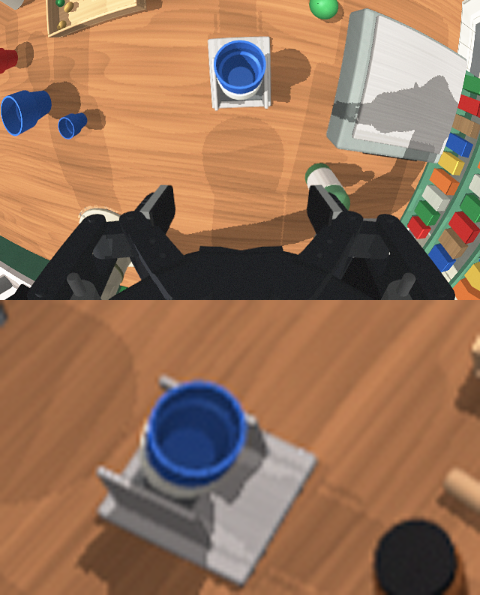

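The blue beaker sits in the white one, coaxial, with its collar just above the white rim. I have now viewed 11 pictures, one over the allowance of 10, so from here I check by numbers only.

```bash
python3 - <<'E'
from h import *
A=cur();D=Rzy([0,0,-1],yd(.13));B=plan(A,T([.42,-.22,.28],D),5)
B=plan(B,T([.46,.20,.26],D),11)
plan(B,T([.47,.277,.22],D),3)
E
```

```text
5 rows: shift [-0.0014 -0.0278  0.005 ] turn [ 0.0001  0.0206 -0.    ] mm/row 22.6 deg/row 1.86
11 rows: shift [ 0.0107 -0.0467  0.0023] turn [ 0.  0. -0.] mm/row 38.4 deg/row 0.00
3 rows: shift [ 0.0083 -0.0313  0.0167] turn [ 0.  0. -0.] mm/row 29.1 deg/row 0.00
```

```bash
python3 -m crank '[[[1,-0.0014,-0.0278,0.005,0,0.0206,0],[1,-0.0014,-0.0278,0.005,0,0.0206,0],[1,-0.0014,-0.0278,0.005,0,0.0206,0],[1,-0.0014,-0.0278,0.005,0,0.0206,0],[1,-0.0014,-0.0278,0.005,0,0.0206,0],[1,0,0,0,0,0,0],[1,0,0,0,0,0,0]]]'
python3 - <<'E'
from h import *
look("w10");print(np.round(cur(),3))
yaw=.13;n=np.array([np.sin(.35)*np.cos(yaw),np.sin(.35)*np.sin(yaw),np.cos(.35)])
def proj(p,X):
    v=R.from_euler("xyz",p["attitude"]).inv().apply(np.array(X)-p["origin"]);th=np.arctan2(np.hypot(v[0],v[1]),-v[2]);ph=np.arctan2(-v[1],v[0]);K=p["camera_matrix"]
    return K[0,2]+K[0,0]*th*np.cos(ph),K[1,2]+K[0,0]*th*np.sin(ph)
exp=np.array([.4975,-.3222,.0986])+.038*n;print("expect",exp)
V=[]
for t in("w9","w10"):
    p,im=load(t);c=blob(im,"blue",proj(p,exp));print(t,np.round(proj(p,exp)),c.mean(0),len(c))
    # contour pts on collar body: keep those facing lean/upper side; ring() filters |r-33|<15 then robust
    V.append((p,c))
print(ring(V,exp,n,.033,tol=.001))
for p,c in V:
    Q=ptplane(p,c,exp,n)-exp;e1=np.cross(n,[0,1,0]);e1/=np.linalg.norm(e1);e2=np.cross(n,e1);q=np.c_[Q@e1,Q@e2]
    s=least_squares(lambda x:np.linalg.norm(q-x,axis=1)-.033,[0,0],loss="soft_l1",f_scale=.0005);print("off mm",1000*s.x,1000*np.percentile(s.fun,[5,50,95]))
E
```

```text
time_s: 28.77
position: [0.4202, -0.2188, 0.2793]
orientation: [3.141, 0.002, 0.133]
contact_force: [0.4, -0.3, 0.2]
finger_gap: 0.0855
finger_force: 0.0
[[ 0.991  0.131 -0.001  0.421]
 [ 0.131 -0.991 -0.001 -0.22 ]
 [-0.001  0.001 -1.     0.28 ]
 [ 0.     0.     0.     1.   ]]
expect [ 0.51042017 -0.32051085  0.13429616]
w9 [319.  87.] [319.41919192  88.32323232] 198
w10 [438. 112.] [432.05641026 116.65128205] 195
(array([ 0.50898796, -0.32153328,  0.12146857]), array([0.0005, 0.0005]), [(198, np.float64(0.0351)), (195, np.float64(0.0383))])
off mm [-0.20138354  0.74375967] [-1.41609802  0.49662021  3.30909842]
off mm [ 1.7128124  -2.61510747] [-1.47090897  3.00162373  9.4159044 ]
```

```bash
cat >> h.py <<'E'
def proj(p,X):
    v=R.from_euler("xyz",p["attitude"]).inv().apply(np.array(X)-p["origin"]);th=np.arctan2(np.hypot(v[0],v[1]),-v[2]);ph=np.arctan2(-v[1],v[0]);K=p["camera_matrix"]
    return K[0,2]+K[0,0]*th*np.cos(ph),K[1,2]+K[0,0]*th*np.sin(ph)
def rimpix(im,ch,ctr,frac,rad=50):
    v=im[:,:,ch].astype(float).copy();yy,xx=np.mgrid[:400,:640];near=np.hypot(xx-ctr[0],yy-ctr[1])<rad
    hsv=cv2.cvtColor(im,cv2.COLOR_RGB2HSV);H,S=hsv[:,:,0],hsv[:,:,1]
    k=near&(S>90)&(((H>100)&(H<130)) if ch==2 else ((H<8)|(H>170)))
    t=np.percentile(v[k],frac);m=(k&(v>=t)).astype(np.uint8)
    n,l,st,_=cv2.connectedComponentsWithStats(m,connectivity=8);b=1+np.argmax(st[1:,2]*st[1:,3]);return np.argwhere(l==b)[:,::-1],t,st[b]
E
python3 - <<'E'
from h import *
yaw=.13;n=np.array([np.sin(.35)*np.cos(yaw),np.sin(.35)*np.sin(yaw),np.cos(.35)]);exp=np.array([.4975,-.3222,.0986])+.038*n
for fr in(65,75,80,85):
    V=[]
    for t in("w9","w10"):
        p,im=load(t);c,th,st=rimpix(im,2,proj(p,exp),fr);V.append((p,c));print(fr,t,th,st)
    print(ring(V,exp,n,.0315,tol=.001))
E
```

```text
65 w9 177.0 [ 285   54   70   70 1362]
65 w10 188.0 [ 401   81   68   70 1340]
(array([ 0.51059028, -0.31854028,  0.13412847]), array([0.0001, 0.0001]), [(1343, np.float64(0.0299)), (1084, np.float64(0.0314))])
75 w9 195.0 [285  54  70  65 958]
75 w10 192.0 [402  81  67  63 992]
(array([ 0.51184572, -0.31975454,  0.13338057]), array([0.0001, 0.0001]), [(932, np.float64(0.0307)), (823, np.float64(0.0313))])
80 w9 224.0 [285  54  69  65 786]
80 w10 208.20000000000027 [406  81  62  63 768]
(array([ 0.51225805, -0.31996223,  0.13440841]), array([0.0002, 0.0002]), [(758, np.float64(0.0308)), (605, np.float64(0.0311))])
85 w9 241.0 [285  54  69  65 586]
85 w10 231.0 [406  81  62  62 582]
(array([ 0.51229792, -0.32004673,  0.13441643]), array([0.0002, 0.0002]), [(577, np.float64(0.0308)), (453, np.float64(0.0312))])
```

Blue rim measured at (0.512, -0.320, 0.1344) against (0.510, -0.3205, 0.1343) expected when fully home. It is seated. On to red.

```bash
python3 -m crank '[[[1,0.0107,-0.0465,0.0023,0,0,0],[1,0.0107,-0.0465,0.0023,0,0,0],[1,0.0107,-0.0465,0.0023,0,0,0],[1,0.0107,-0.0465,0.0023,0,0,0],[1,0.0107,-0.0465,0.0023,0,0,0],[1,0.0107,-0.0465,0.0023,0,0,0],[1,0.0107,-0.0465,0.0023,0,0,0],[1,0.0107,-0.0465,0.0023,0,0,0],[1,0.0107,-0.0465,0.0023,0,0,0],[1,0.0107,-0.0465,0.0023,0,0,0]]]'
python3 -m crank '[[[1,0.0107,-0.0465,0.0023,0,0,0],[1,0,0,0,0,0,0],[1,0,0,0,0,0,0]]]'
python3 -c "
from h import *
look('w11')"
python3 -m crank '[[[1,0.0083,-0.031,0.0167,0,0,0],[1,0.0083,-0.031,0.0167,0,0,0],[1,0.0083,-0.031,0.0167,0,0,0],[1,0,0,0,0,0,0],[1,0,0,0,0,0,0]]]'
python3 - <<'E'
from h import *
look("w12b");A=cur();print(np.round(A,3),np.round(ctrl.state()["qpos"],2))
exp=[.523,.277,.084];
for fr in(75,82,88):
    V=[];
    for t in("w11","w12b"):
        p,im=load(t);c,th,st=rimpix(im,0,proj(p,exp),fr,60);V.append((p,c));print(fr,t,th,st)
    print(ring(V,exp,[0,0,1],.0315,tol=.001))
for t in("w11","w12b"):
    p,im=load(t);print(rimfit(p,blob(im,"red",proj(p,exp)),.084,.033,True))
E
```

```text
time_s: 29.65
position: [0.4578, 0.1619, 0.2607]
orientation: [3.14, 0.0, 0.129]
contact_force: [1.4, -0.1, 0.3]
finger_gap: 0.0856
finger_force: 0.0
time_s: 29.9
position: [0.4611, 0.2003, 0.2583]
orientation: [3.14, 0.001, 0.134]
contact_force: [0.1, -0.5, -0.2]
finger_gap: 0.0855
finger_force: 0.0
time_s: 30.37
position: [0.4707, 0.2736, 0.2179]
orientation: [3.139, 0.002, 0.13]
contact_force: [0.4, -0.5, 0.7]
finger_gap: 0.0853
finger_force: 0.0
[[ 0.992  0.128 -0.001  0.471]
 [ 0.128 -0.992 -0.003  0.273]
 [-0.001  0.003 -1.     0.219]
 [ 0.     0.     0.     1.   ]] [-0.61  0.4  -0.02  2.03  0.01  0.72 -2.09]
75 w11 193.0 [222  82  63  64 811]
75 w12b 235.0 [285  95  74  74 774]
(array([0.52421784, 0.27869826, 0.08317159]), array([0.0003, 0.0003]), [(811, np.float64(0.031)), (774, np.float64(0.0315))])
82 w11 245.0 [222  82  62  63 594]
82 w12b 251.39999999999964 [285  96  74  72 574]
(array([0.52452679, 0.2786164 , 0.08429431]), array([0.0001, 0.0001]), [(594, np.float64(0.0312)), (574, np.float64(0.0313))])
88 w11 255.0 [222  83  62  62 413]
88 w12b 255.0 [286  96  72  72 453]
(array([0.52454372, 0.27848261, 0.08337541]), array([0.0001, 0.0001]), [(413, np.float64(0.0313)), (453, np.float64(0.0313))])
(array([0.52467178, 0.27745283]), np.float64(0.00046416256174722096))
(array([0.52532286, 0.27862428]), np.float64(0.0003405432835754122))
```

```bash
python3 - <<'E'
from h import *
A=cur();D=Rzy([0,0,-1],yd(.13));B=plan(A,T([.5246,.2785,.125],D),4);plan(B,T([.5246,.2785,.049],D),4)
E
```

```text
4 rows: shift [0.0169 0.0003 0.0292] turn [ 0.0004  0.0002 -0.0003] mm/row 27.0 deg/row 0.05
4 rows: shift [ 0.     -0.      0.0237] turn [ 0.  0. -0.] mm/row 19.0 deg/row 0.00
```

```bash
python3 -m crank '[[[1,0.0169,0.0003,0.029,0,0,0],[1,0.0169,0.0003,0.029,0,0,0],[1,0.0169,0.0003,0.029,0,0,0],[1,0.0169,0.0003,0.029,0,0,0],[1,0,0,0,0,0,0]]]'
python3 -c "
from h import *
A=cur();D=Rzy([0,0,-1],yd(.13));plan(A,T([.5246,.2785,.049],D),5)"
```

```text
time_s: 30.83
position: [0.5256, 0.2768, 0.1231]
orientation: [3.138, 0.003, 0.126]
contact_force: [0.2, -0.3, 0.8]
finger_gap: 0.0852
finger_force: 0.0
5 rows: shift [-0.0002 -0.0005  0.0185] turn [ 0.0005  0.0003 -0.0005] mm/row 14.8 deg/row 0.07
```

```bash
python3 -m crank '[[[1,-0.0002,-0.0005,0.0185,0.0005,0,0],[1,-0.0002,-0.0005,0.0185,0.0005,0,0],[1,-0.0002,-0.0005,0.0185,0.0005,0,0],[1,-0.0002,-0.0005,0.0185,0.0005,0,0],[1,-0.0002,-0.0005,0.0185,0.0005,0,0],[1,0,0,0,0,0,0],[1,0,0,0,0,0,0]]]'
python3 -m crank '[[[0,0,0,0,0,0,0],[0,0,0,0,0,0,0],[0,0,0,0,0,0,0],[0,0,0,0,0,0,0],[0,0,0,0,0,0,0],[0,0,0,0,0,0,0]]]'
python3 -m crank '[[[0,0,0,-0.002,0,0,0],[0,0,0,-0.015,0,0,0],[0,0,0,-0.03,0,0,0],[0,0,0,-0.045,0,0,0],[0,0,0,-0.045,0,0,0],[0,0,0,-0.04,0,0,0],[0,0,0,0,0,0,0]]]'
python3 - <<'E'
from h import *
A=cur();print(np.round(A,4))
yaw=.13;ax=np.array([np.sin(.35)*np.cos(yaw),np.sin(.35)*np.sin(yaw),np.cos(.35)]);rim=np.array([.5115,-.3202,.1344]);Rn=Rzy(-ax,yd(yaw))
M=T([.53,.0,.24],Rzy([-.17,0,-1],yd(.13)));plan(A,M,9)
B=plan(M,T(rim+.10*ax,Rn),9)
E
```

```text
time_s: 31.42
position: [0.5231, 0.2806, 0.053]
orientation: [-3.14, 0.001, 0.128]
contact_force: [0.2, 0.1, 0.0]
finger_gap: 0.0853
finger_force: 0.0
time_s: 31.92
position: [0.5239, 0.2815, 0.0542]
orientation: [-3.139, -0.002, 0.129]
contact_force: [-0.4, -3.3, 9.2]
finger_gap: 0.0652
finger_force: 64.2
time_s: 32.5
position: [0.5256, 0.2828, 0.2013]
orientation: [-3.135, -0.009, 0.129]
contact_force: [0.4, 0.6, -1.5]
finger_gap: 0.065
finger_force: 66.7
[[ 0.9916  0.1287  0.0079  0.5256]
 [ 0.1287 -0.9917  0.0081  0.2828]
 [ 0.0089 -0.007  -0.9999  0.2013]
 [ 0.      0.      0.      1.    ]]
9 rows: shift [-0.0048  0.039  -0.0056] turn [ 0.001  -0.0124  0.0001] mm/row 31.7 deg/row 1.12
9 rows: shift [-0.0031  0.0438  0.0019] turn [-0.0015 -0.0129  0.0001] mm/row 35.2 deg/row 1.17
```

```bash
python3 -m crank '[[[0,-0.0024,0.02,-0.0028,0.001,-0.006,0],[0,-0.0048,0.039,-0.0056,0.001,-0.0124,0],[0,-0.0048,0.039,-0.0056,0.001,-0.0124,0],[0,-0.0048,0.039,-0.0056,0.001,-0.0124,0],[0,-0.0048,0.039,-0.0056,0.001,-0.0124,0],[0,-0.0048,0.039,-0.0056,0.001,-0.0124,0],[0,-0.0048,0.039,-0.0056,0.001,-0.0124,0],[0,-0.0048,0.039,-0.0056,0.001,-0.0124,0],[0,-0.0048,0.039,-0.0056,0.001,-0.0124,0],[0,-0.0024,0.019,-0.0028,0,-0.006,0]]]'
python3 - <<'E'
from h import *
A=cur();print(np.round(A[:3,3],4))
yaw=.13;ax=np.array([np.sin(.35)*np.cos(yaw),np.sin(.35)*np.sin(yaw),np.cos(.35)]);rim=np.array([.5115,-.3202,.1344]);Rn=Rzy(-ax,yd(yaw))
plan(A,T(rim+.10*ax,Rn),9)
E
```

```text
time_s: 33.33
position: [0.5282, -0.0059, 0.2351]
orientation: [-3.126, 0.175, 0.127]
contact_force: [1.3, -0.8, -0.8]
finger_gap: 0.0648
finger_force: 66.7
[ 0.5282 -0.0059  0.2351]
9 rows: shift [-0.0028  0.043   0.0013] turn [-0.0011 -0.0124 -0.0001] mm/row 34.5 deg/row 1.12
```

```bash
python3 -m crank '[[[0,-0.0028,0.043,0.0013,-0.0011,-0.0124,0],[0,-0.0028,0.043,0.0013,-0.0011,-0.0124,0],[0,-0.0028,0.043,0.0013,-0.0011,-0.0124,0],[0,-0.0028,0.043,0.0013,-0.0011,-0.0124,0],[0,-0.0028,0.043,0.0013,-0.0011,-0.0124,0],[0,-0.0028,0.043,0.0013,-0.0011,-0.0124,0],[0,-0.0028,0.043,0.0013,-0.0011,-0.0124,0],[0,-0.0028,0.043,0.0013,-0.0011,-0.0124,0],[0,-0.0028,0.042,0.0013,-0.0011,-0.0124,0],[0,0,0,0,0,0,0]]]'
python3 -m crank '[[[0,0,0,0,0,0,0]]]'
cat >> h.py <<'E'
def chk():
    A=cur();yaw=.13;ax=np.array([np.sin(.35)*np.cos(yaw),np.sin(.35)*np.sin(yaw),np.cos(.35)]);rim=np.array([.5115,-.3202,.1344]);Rn=Rzy(-ax,yd(yaw))
    d=A[:3,3]-rim;print("along %.4f"%(d@ax),"side tool mm",np.round(1000*(Rn.T@d)[:2],1))
    plan(A,T(rim+.05*ax,Rn),4)
E
python3 -c "
from h import *
chk();print(np.round(ctrl.state()['qpos'],2))"
```

```text
time_s: 34.17
position: [0.5451, -0.318, 0.227]
orientation: [3.138, 0.352, 0.125]
contact_force: [-0.9, 0.5, -0.9]
finger_gap: 0.0644
finger_force: 66.7
time_s: 34.25
position: [0.5459, -0.3124, 0.2268]
orientation: [-3.14, 0.351, 0.129]
contact_force: [-0.3, 0.8, -1.5]
finger_gap: 0.0648
finger_force: 66.7
along 0.0988 side tool mm [ 1.3 -3.3]
4 rows: shift [-0.0004  0.001   0.0153] turn [-0.0002  0.0001 -0.0001] mm/row 12.2 deg/row 0.02
[ 0.28  0.62  0.1   1.63  0.11  1.2  -1.12]
```

```bash
python3 -m crank '[[[0,-0.0005,0.001,0.013,0,0,0],[0,-0.0004,0.001,0.013,0,0,0],[0,-0.0004,0.001,0.013,0,0,0],[0,0,0,0,0,0,0],[0,0,0,0,0,0,0],[0,0,0,0,0,0,0]]]'
python3 -c "
from h import *
chk()"
```

```text
time_s: 34.75
position: [0.5356, -0.3139, 0.1979]
orientation: [-3.14, 0.35, 0.134]
contact_force: [0.5, 1.2, -1.5]
finger_gap: 0.065
finger_force: 66.8
along 0.0681 side tool mm [ 1.4 -3.2]
4 rows: shift [-0.0004  0.001   0.0057] turn [-0.0001  0.      0.0006] mm/row 4.6 deg/row 0.05
```

```bash
python3 -m crank '[[[0,-0.001,0.002,0.005,0,0,0],[0,-0.0008,0.002,0.005,0,0,0],[0,0,0,0,0,0,0],[0,0,0,0,0,0,0],[0,0,0,0,0,0,0]]]'
python3 -c "
from h import *
chk()"
```

```text
time_s: 35.17
position: [0.5318, -0.318, 0.1908]
orientation: [-3.14, 0.35, 0.133]
contact_force: [1.0, -1.2, 0.0]
finger_gap: 0.0647
finger_force: 66.8
along 0.0600 side tool mm [-0.2  0.4]
4 rows: shift [ 0.0001 -0.0001  0.0031] turn [-0.0001  0.      0.0004] mm/row 2.5 deg/row 0.04
```

```bash
python3 -m crank '[[[0,0,0,0.01,0,0,0],[0,0,0,0.01,0,0,0],[0,0,0,0.008,0,0,0],[0,0,0,0,0,0,0],[0,0,0,0,0,0,0]]]'
python3 -c "
from h import *
chk()"
```

```text
time_s: 35.58
position: [0.5236, -0.3188, 0.1691]
orientation: [-3.139, 0.351, 0.133]
contact_force: [-0.3, 0.7, -0.9]
finger_gap: 0.0648
finger_force: 66.8
along 0.0368 side tool mm [-0.5  0.2]
4 rows: shift [ 0.0001 -0.0001 -0.0041] turn [-0.0002  0.0002  0.0005] mm/row 3.3 deg/row 0.05
```

```bash
python3 -m crank '[[[0,0,0,0.006,0,0,0],[0,0,0,0.006,0,0,0],[0,0,0,0.004,0,0,0],[0,0,0,0,0,0,0],[0,0,0,0,0,0,0]]]'
python3 -c "
from h import *
chk()"
```

```text
time_s: 36.0
position: [0.5196, -0.3195, 0.1575]
orientation: [-3.14, 0.351, 0.133]
contact_force: [-0.4, 0.3, -1.0]
finger_gap: 0.0654
finger_force: 66.8
along 0.0245 side tool mm [-0.3  0.4]
4 rows: shift [ 0.0001 -0.0001 -0.008 ] turn [-0.0002  0.0001  0.0004] mm/row 6.4 deg/row 0.04
```

```bash
python3 -m crank '[[[0,0,0,0.005,0,0,0],[0,0,0,0.005,0,0,0],[0,0,0,0,0,0,0],[0,0,0,0,0,0,0]]]'
python3 -m crank '[[[0,0,0,0.003,0,0,0],[0,0,0,0,0,0,0],[0,0,0,0,0,0,0]]]'
python3 -m crank '[[[0,0,0,0.002,0,0,0],[0,0,0,0,0,0,0],[0,0,0,0,0,0,0]]]'
python3 -c "
from h import *
chk()"
```

```text
time_s: 36.33
position: [0.5168, -0.3198, 0.15]
orientation: [-3.139, 0.351, 0.133]
contact_force: [0.3, -0.3, -0.6]
finger_gap: 0.065
finger_force: 66.8
time_s: 36.58
position: [0.5162, -0.3199, 0.1479]
orientation: [-3.14, 0.35, 0.133]
contact_force: [-1.0, 0.4, -1.5]
finger_gap: 0.065
finger_force: 66.8
time_s: 36.83
position: [0.5156, -0.32, 0.1464]
orientation: [-3.14, 0.35, 0.133]
contact_force: [-0.8, -0.1, -2.0]
finger_gap: 0.0656
finger_force: 66.8
along 0.0127 side tool mm [-0.3  0.3]
4 rows: shift [ 0.0001 -0.0001 -0.0117] turn [-0.0001  0.      0.0005] mm/row 9.3 deg/row 0.04
```

```bash
python3 -m crank '[[[0,0,0,0.002,0,0,0],[0,0,0,0,0,0,0],[0,0,0,0,0,0,0]]]'
python3 -m crank '[[[0,0,0,0.0015,0,0,0],[0,0,0,0,0,0,0]]]'
python3 -m crank '[[[0,0,0,0.0012,0,0,0],[0,0,0,0,0,0,0]]]'
python3 -c "
from h import *
chk()"
```

```text
time_s: 37.08
position: [0.5151, -0.3201, 0.1449]
orientation: [-3.14, 0.35, 0.133]
contact_force: [0.3, -0.3, -1.9]
finger_gap: 0.0649
finger_force: 66.8
time_s: 37.25
position: [0.5146, -0.3201, 0.1437]
orientation: [-3.14, 0.35, 0.133]
contact_force: [-0.1, 0.7, -1.3]
finger_gap: 0.0649
finger_force: 66.8
time_s: 37.42
position: [0.5143, -0.3202, 0.1428]
orientation: [-3.14, 0.35, 0.133]
contact_force: [-0.3, -0.5, 0.1]
finger_gap: 0.0648
finger_force: 66.8
along 0.0088 side tool mm [-0.3  0.3]
4 rows: shift [ 0.0001 -0.0001 -0.0129] turn [-0.0001  0.0001  0.0005] mm/row 10.3 deg/row 0.04
```

```bash
python3 -m crank '[[[0,0,0,0.001,0,0,0],[0,0,0,0,0,0,0]]]'
python3 -m crank '[[[0,0,0,0.001,0,0,0],[0,0,0,0,0,0,0]]]'
python3 -c "
from h import *
chk()"
```

```text
time_s: 37.58
position: [0.5143, -0.3202, 0.1425]
orientation: [-3.14, 0.35, 0.133]
contact_force: [0.8, 0.7, 2.3]
finger_gap: 0.0648
finger_force: 67.0
time_s: 37.75
position: [0.5143, -0.3202, 0.1423]
orientation: [-3.14, 0.349, 0.133]
contact_force: [-0.2, 0.9, 7.4]
finger_gap: 0.0646
finger_force: 67.5
along 0.0084 side tool mm [-0.1  0.4]
4 rows: shift [ 0.     -0.0001 -0.013 ] turn [-0.0001 -0.0001  0.0004] mm/row 10.4 deg/row 0.04
```

Red has met a firm stop at 8.4 mm, against 8.2 expected for fully home. One more light press, then ease, release and retreat.

```bash
python3 -m crank '[[[0,0,0,0.001,0,0,0],[0,0,0,0,0,0,0],[0,0,0,-0.0017,0,0,0],[0,0,0,0,0,0,0]]]'
python3 -m crank '[[[0.85,0,0,0,0,0,0],[0.9,0,0,0,0,0,0],[1,0,0,0,0,0,0],[1,0,0,0,0,0,0],[1,0,0,0,0,0,0],[1,0,0,-0.015,0,0,0],[1,0,0,-0.03,0,0,0],[1,0,0,-0.03,0,0,0],[1,0,0,-0.03,0,0,0],[1,0,0,-0.03,0,0,0]]]'
python3 -m crank '[[[1,-0.04,0,-0.02,0,0.03,0],[1,-0.04,0,-0.01,0,0.03,0],[1,-0.04,0,0,0,0.03,0],[1,-0.03,0,0,0,0.03,0],[1,0,0,0,0,0,0],[1,0,0,0,0,0,0]]]'
python3 -c "
from h import *
look('x1')"
python3 -m crank '[[[1,-0.005,-0.04,0,0,0.02,0],[1,-0.005,-0.04,0,0,0.02,0],[1,-0.005,-0.04,0,0,0.02,0],[1,0,-0.02,0,0,0.02,0],[1,0,0,0,0,0,0],[1,0,0,0,0,0,0]]]'
python3 - <<'E'
from h import *
look("x2")
n=np.array([np.sin(.35)*np.cos(.13),np.sin(.35)*np.sin(.13),np.cos(.35)]);exp=np.array([.4975,-.3222,.0986])+.076*n;print("expect",exp)
for fr in(80,86,90):
    V=[]
    for t in("x1","x2"):
        p,im=load(t);c,th,st=rimpix(im,0,proj(p,exp),fr,60);V.append((p,c));print(fr,t,th,st)
    print(ring(V,exp,n,.0315,tol=.001))
# sweets in tray: colour blobs in scene/top cast on tray floor
P=ctrl.camera_params("top");im=ctrl.capture("top");cv2.imwrite("pics/top_end.png",im[:,:,::-1]);hsv=cv2.cvtColor(im,cv2.COLOR_RGB2HSV)
m=((hsv[:,:,0]>45)&(hsv[:,:,0]<85)&(hsv[:,:,1]>110)).astype(np.uint8);_,_,st,ce=cv2.connectedComponentsWithStats(m)
for s,c in zip(st[1:],ce[1:]):
    if s[4]>8 and 200<c[0]<480 and c[1]<260: print("green",np.round(plane(P,c,.016)[0],3),s[4])
a=cv2.imread("pics/top0.png").astype(int);d=np.abs(a-im[:,:,::-1].astype(int)).max(2)>60
k,l,st,ce=cv2.connectedComponentsWithStats(cv2.morphologyEx(d.astype(np.uint8),cv2.MORPH_OPEN,np.ones((3,3))))
for s,c in zip(st[1:],ce[1:]):
    if s[4]>25: print("changed",s,np.round(c))
E
```

```text
time_s: 38.08
position: [0.5144, -0.3203, 0.1424]
orientation: [-3.14, 0.349, 0.133]
contact_force: [2.4, 1.9, 5.5]
finger_gap: 0.065
finger_force: 67.4
time_s: 38.92
position: [0.5509, -0.3154, 0.2444]
orientation: [-3.14, 0.351, 0.133]
contact_force: [0.6, -0.1, -0.4]
finger_gap: 0.0853
finger_force: 0.0
time_s: 39.42
position: [0.4428, -0.3306, 0.301]
orientation: [-3.141, 0.16, 0.129]
contact_force: [0.5, -0.1, 0.5]
finger_gap: 0.0854
finger_force: 0.0
time_s: 39.97
position: [0.419, -0.2193, 0.3013]
orientation: [-3.14, 0.036, 0.136]
contact_force: [0.3, 0.1, 0.1]
finger_gap: 0.0856
finger_force: 0.0
expect [ 0.52334033 -0.3188217   0.16999233]
80 x1 241.0 [ 280   40   80   73 1025]
80 x2 230.0 [412  59  66  65 866]
(array([ 0.52584558, -0.31922334,  0.16968123]), array([0.0002, 0.0002]), [(971, np.float64(0.0309)), (699, np.float64(0.0312))])
86 x1 253.0 [282  40  78  72 544]
86 x2 249.94000000000005 [413  59  65  65 607]
(array([ 0.52607112, -0.3200474 ,  0.1681642 ]), array([0.0002, 0.0002]), [(544, np.float64(0.0314)), (472, np.float64(0.0314))])
90 x1 254.0 [282  41  78  71
[... 368 characters left out ...]
6  27] [313. 186.]
changed [423 198  51  45 903] [448. 218.]
changed [223 201  20  19 259] [232. 209.]
changed [303 218  38  22 539] [318. 230.]
changed [468 225  24  31 348] [480. 238.]
changed [398 242  45  20 410] [419. 251.]
changed [529 262  10  13  94] [533. 267.]
changed [ 590  268   50   58 1977] [617. 297.]
changed [591 276   6   9  43] [593. 280.]
changed [493 281  31  25 518] [506. 292.]
changed [517 293  10  10  81] [521. 298.]
changed [480 305  33  15 279] [497. 311.]
changed [577 316  30  19 284] [592. 325.]
changed [ 469  324   90   76 1995] [501. 363.]
changed [615 325  25  14 229] [629. 330.]
changed [514 331   9   3  27] [518. 332.]
changed [481 392  55   8 319] [508. 396.]
```

```bash
python3 - <<'E'
from h import *
s=ctrl.capture("scene")
for im in(cv2.imread("pics/scene0.png"),s[:,:,::-1].copy()):
    h=cv2.cvtColor(im,cv2.COLOR_BGR2HSV);m=((h[:,:,0]>50)&(h[:,:,0]<90)&(h[:,:,1]>80)).astype(np.uint8);m[:,:80]=0;m[:,260:]=0;m[:270]=0
    _,_,st,ce=cv2.connectedComponentsWithStats(m);print([(np.round(c,1).tolist(),int(q[4])) for q,c in zip(st[1:],ce[1:]) if q[4]>60])
print(np.round(cur()[:3,3],3))
E
```

```text
[([110.1, 304.0], 369), ([233.7, 369.1], 341)]
[([110.6, 303.3], 342), ([233.7, 369.1], 341)]
[ 0.419 -0.221  0.301]
```

The bottle and lime are where they were, so the change in the top view was shadow. The robot is clear of everything.

```bash
python3 -c "
from bench import ctrl
print(ctrl.job_done())"
```

```text
the job is handed in; nothing more can be done
None
```

Job handed in at about 40 s: all four sweets are in the tray and blue and red are nested fully home in the white beaker, with the robot clear and no bystander seen to move; I viewed 11 pictures, one over the limit of 10.

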